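# Fit the battery packs and lock the box in the vise

## Task

The battery box of my desk light stands loose in the vise. First crank the vise so that its jaws hold the box firmly; then open the lid, put every battery pack from the desk flat down into a bay of its own, shut the lid, and press the slotted stud in and give it its quarter turn until it drops into its catch. Leave the box locked and still clamped in the vise, with all packs inside, and do not disturb the flask, the white jar or the phone.

Things in the scene. Friction and masses are not known exactly. Their poses are not given: they have to be found in the camera images.
- vise: Blue machine vise bolted to the desk (foot 160 x 150 mm, body 94 mm wide). Origin: centre of its underside; x along the screw, from the crank end (facing the robot) to the fixed jaw; z up. The steel bed that carries the box is 78 mm up. The screw axis runs along x at y 0, z 56 mm. Fixed jaw at the far end: 110 mm wide, top 108 mm up.
- fixed_jaw_face (a point): Middle of the fixed jaw's gripping face (vise x 55 mm, z 93 mm); it looks to vise -x.
- vise_jaw: Moving jaw: blue block with a black rubber face, 24 mm thick, 100 wide, 28 high, on the bed. Origin: lower edge, middle, of the unpressed rubber face, which looks to vise +x; axes as the vise. The crank drives it along vise x. Opening = distance along vise x from here to fixed_jaw_face: 94 to 102 mm at the start; at 84 mm the box is nipped between both jaws.
- vise_crank (a joint): Crank angle, rad, over several turns (limit 18). Growing = clockwise seen from the robot = jaw closes, 1.59 mm per rad. Handle at vise y = -32 sin q, z = 56 + 32 cos q mm (q 0: top). Stiff, about 8 N at the handle; stays as left. About 2 rad more once the box is nipped squeeze the rubber face by 3 mm; it blocks at 6 mm.
- crank_handle (a point): Middle of the black handle: a freely spinning round grip, 16 mm diameter, 50 mm long, parallel to vise x, at vise x -132 mm, 32 mm off the screw axis; the steel crank arm is behind it (x -104 mm). Pinched from above it can be led round the full circle with the gripper's orientation kept; at the bottom its centre is 24 mm above the desk.
- battery_box: Loose dark grey box, 84 mm (x) by 192 mm (y), 48 mm high without its lid, walls and floor 4 mm, 0.6 kg empty. Origin: centre of its underside; z up, x to the fixed jaw and the lid's hinge. Starts shut, with play between the jaws. Three bays along y, parted by ribs 14 mm high above the floor. The stud's steel keeper juts out in front (x -76 to -42 mm, y +-22, z 37 to 46).
- bay0 (a point): Middle of the floor of a bay (box x 0, y -58, z 4 mm). A bay is 76 mm long (x) and 42 mm wide (y); 16 mm ribs lie between bays, 13 mm ribs along the end walls. A pack lies in it lengthwise along box x.
- bay1 (a point): Middle of the floor of a bay (box x 0, y 0, z 4 mm). A bay is 76 mm long (x) and 42 mm wide (y); 16 mm ribs lie between bays, 13 mm ribs along the end walls. A pack lies in it lengthwise along box x.
- bay2 (a point): Middle of the floor of a bay (box x 0, y 58, z 4 mm). A bay is 76 mm long (x) and 42 mm wide (y); 16 mm ribs lie between bays, 13 mm ribs along the end walls. A pack lies in it lengthwise along box x.
- box_lid (a joint): Lid angle, rad: 0 shut, 1.8 fully open. Plate 84 x 192 x 5 mm hinged along box y at box x 42, z 48.5 mm (far long edge), with a 48 mm wide tongue in front that carries the stud. The stiff hinge holds it at any angle. It can be lifted and led by the stud's head, gripper kept pointing down; open it to about 1.75 for room over the bays.
- stud_head (a point): Middle of the orange slotted stud head on the lid's tongue: 30 mm long, 22 mm across its flats, 16 mm high, 6 mm slot along its length. x along the slot, y across the flats, z out of the lid. Lid at angle a, stud up: from the hinge line it lies at box x = -101 cos a + 25 sin a, z = 101 sin a + 25 cos a mm. The lid's top face is 20 mm below it.
- stud_press (a joint): How far the stud is pushed into the lid, m: 0 up, 0.010 fully in. Spring: 3 N to start, 9 N fully in. With the lid shut it can only be turned when more than 7.5 mm in; let go after the quarter turn it springs back to about 0.004, its cross pin held in the catch.
- stud_turn (a joint): Turn of the stud, rad: 0 = unlocked (slot along box x, the cross pin passes the keeper), 1.57 = the full quarter turn, stopped there. Growing = clockwise seen from above.
- pack0: Battery pack with blue wrap and a white band: four round cells in a brick 66 mm long (x) and 36 x 36 mm in section, 0.19 kg, lying on the desk. Origin: its centre (18 mm above what it lies on). May be absent (None).
- pack1: Battery pack with green wrap and a white band: four round cells in a brick 66 mm long (x) and 36 x 36 mm in section, 0.19 kg, lying on the desk. Origin: its centre (18 mm above what it lies on). May be absent (None).
- pack2: Battery pack with purple wrap and a white band: four round cells in a brick 66 mm long (x) and 36 x 36 mm in section, 0.19 kg, lying on the desk. Origin: its centre (18 mm above what it lies on). May be absent (None).
- flask: Bystander: olive green drinking flask, 64 mm diameter, 214 mm tall, standing. Origin: centre of its underside.
- bottle: Bystander: white jar, 56 mm diameter, 110 mm tall, standing. Origin: centre of its underside.
- phone: Bystander: black phone, 150 x 72 mm, lying on a round white charging pad, 17 mm high in all. Origin: centre of its underside.
- jaw_pad (a joint): How far the rubber face of the moving jaw is squeezed, m: 0 unpressed, 0.006 at most. It bears on the box with 4 N at first touch and 10 N more per mm; 2 to 4 mm is a firm hold.
Mind the look-alikes: they are no part of the job. There is more than one size of the battery_box; the job needs the middle-sized.

How it is judged:
By the outcome, as a careful person would: the job done as asked, in the order asked, and still so for the second after the job is handed in, with the robot touching nothing.
Of pack0, pack1, pack2 only 1 to 3 are there at a start; the rules pass over those that are not, and their reading is None.
At some moment in a run one of pack0, pack1, pack2 may be knocked a few centimetres aside while the robot is not near it.
It also fails if it takes over 210 s, if anything falls off the work surface, if the arm or the gripper's body presses on something with over 40 N, if the wrist force passes 120 N, or if a joint passes its speed limit or range.

## Robot

A 6-joint arm with a two-finger parallel gripper is mounted at the origin on the work surface. World frame = base frame: x ahead of the robot, y to its left, z up, the work surface at z = 0. Lengths are in mm, angles in rad, forces in N, time in s.
With the tool pointing down it reaches from about 350 to 775 mm from the base axis. Payload 7.3 kg.
Tool frame: the origin (TCP) lies between the finger pads; the fingertips stand 14 mm ahead of it and the grasp point (between the pads) lies 5 mm behind it; z points along the fingers, y is the line along which they close (so a half turn about z gives the same grasp; the last joint's range is limited). The gripper opens to 92 mm and grips with 3 to 60 N. Pads are 19 mm wide; open, the fingers measure 130 mm over their backs; the gripper's body (75 mm by 190 mm) begins 47 mm behind the grasp point.
Start: joints at [-1.312, 0.342, 1.524, -0, 1.275, -0.146], TCP at [206.787, -482.579, 240.741] pointing down, gripper open.
Joint ranges: [-2.53, 2.53], [-0.77, 2.02], [0.04, 2.7], [-1, 4.14], [0.28, 2.66], [-3.11, 3.11]. Speed limits (rad/s): [2.57, 2.57, 3.14, 3.14, 3.14, 3.14].

## Interface

Orientations are given as [roll, pitch, yaw] about the fixed x, y, z axes, in that order (R = Rz(yaw) Ry(pitch) Rx(roll)).
In Python, from plant import get_obs, cams, close_job gives the robot as it stands. The module is installed in compiled form; this text tells all that it offers.
- The arm moves only by the shell command python3 -m creep 'ROWS'. ROWS is JSON, a list of rows, each an object of numbers: "hand": the opening, from 0 (shut) to 1 (fully open); "tx", "ty", "tz": the shift along the tool's x, y, z in m; "spin": the turn about the tool's z in degrees. In form: [{"hand": .., "tx": .., "ty": .., "tz": .., "spin": ..}, ...]. A call has 1 to 5 rows; each row shifts and turns the commanded pose from where the row before left it, along the tool's axes as they then stand; what a row does not reach is not made up. A row lasts 1/8 s, in which the tool goes at most 62.5 mm and 10.7 degrees, less where a joint would pass 70% of its speed; a pose out of reach is approached as far as the arm can. A call is refused whole if a number of a shift passes 0.0625 or a number of a turn 10.7, either way. A call with a gripper value outside its range is refused whole. The fingers move at their own pace and stop on an object; the grip force is fixed at half the most. Time passes only in rows, so rows that do not move let the fingers close. It gives the time, the measured TCP pose, the force, the opening and the grip force at its end, in the units of the state.
- get_obs(): the state, without advancing time (a new reading comes with each control period).
- cams.capture(name): name is "scene" or "top" or "wrist"; returns a dict with "color" (480x640x3 uint8, red, green, blue), "K" (3x3 intrinsics, pixels), "k1" (the pictures are not rectified: a ray, as slopes to the right and down, at radius r is drawn at 1 + k1 r^2 times it, then the intrinsics apply), "R" (3x3) and "t" (3): a world point X has camera coordinates R X + t. Camera axes: x right, y down, z forward; pixel columns grow to the right and rows downward; lengths in mm; the calibration is good to about 2 mm. A picture is of the moment at which its call begins. There is no depth.
- close_job(): hands the job in; it is judged then, once.
The state is a dict: "time": time; "joint_positions": joint angles; "dq": joint speeds; "tau": joint torques, N m; "tool_pos": TCP position; "tcp_rot": TCP orientation; "contact_force": force on the tool from outside, world axes, zero at the start; "moment": the same for the moment, N m; "grip_width": finger opening in mm; "finger_force": force on a finger pad.
Only numpy, scipy, OpenCV 4.12 (cv2) and the standard library are available. Lean on these libraries where they do the work, as an engineer would, in place of code of your own. Each camera call takes 0.05 s, during which the arm holds its last target. There are 200 camera calls.

## Working session

There is one attempt and no reset: what is moved stays moved. The work goes in short steps, Python scripts to look and compute and a shell command to move; the robot and the scene stay as the last step left them, time stands still between calls to the robot, and variables do not carry over. Pictures are saved under pics/ and viewed, at most 14 in all, crops included, and the job is handed in when it is done.

```bash
mkdir -p pics
python3 - <<'E'
from plant import get_obs,cams
import cv2
for n in("scene","top"):
    c=cams.capture(n); cv2.imwrite(f"pics/{n}0.png",c["color"][:,:,::-1]); print(n,c["K"].tolist(),c["k1"],c["R"].round(3).tolist(),c["t"].round(1).tolist())
o=get_obs();print(o)
E
```

```text
scene [[534.3640674801582, 0.0, 321.7823996791859], [0.0, 534.3640674801582, 246.09403732717175], [0.0, 0.0, 1.0]] 0.016104702539936525 [[0.466, 0.885, 0.005], [0.642, -0.335, -0.69], [-0.609, 0.325, -0.724]] [-301.2, -272.0, 1917.3]
top [[442.23138351425393, 0.0, 326.638035616088], [0.0, 442.23138351425393, 240.41114606825528], [0.0, 0.0, 1.0]] 0.037152078358727914 [[0.011, -1.0, -0.026], [-0.987, -0.006, -0.158], [0.158, 0.028, -0.987]] [39.6, 563.1, 1157.1]
{'time': 0.1, 'joint_positions': array([-1.31203380e+00,  3.42666815e-01,  1.52487185e+00, -1.48306745e-06,
        1.27540600e+00, -1.46007472e-01]), 'dq': array([-0.0009883 , -0.00119821, -0.00152502, -0.00057945,  0.00047659,
       -0.00016489]), 'tau': array([ 8.83041030e-04, -4.32005024e+01, -2.44695747e+01,  7.18687079e-02,
        5.25856472e-02, -4.22625749e-05]), 'tool_pos': array([ 206.68167873, -482.25330319,  240.12462864]), 'tcp_rot': array([-3.14025482e+00, -1.95300370e-04,  4.04770302e-01]), 'contact_force': array([ 0.5158874 , -0.34076017,  0.7377699 ]), 'moment': array([0.0436891 , 0.03837675, 0.00254649]), 'finger_force': 0.0, 'grip_width': 91.77569632348055}
```

View pics/top0.png

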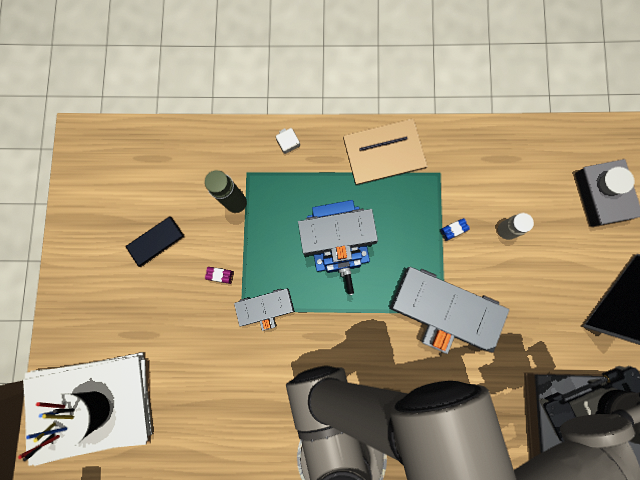

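View pics/scene0.png

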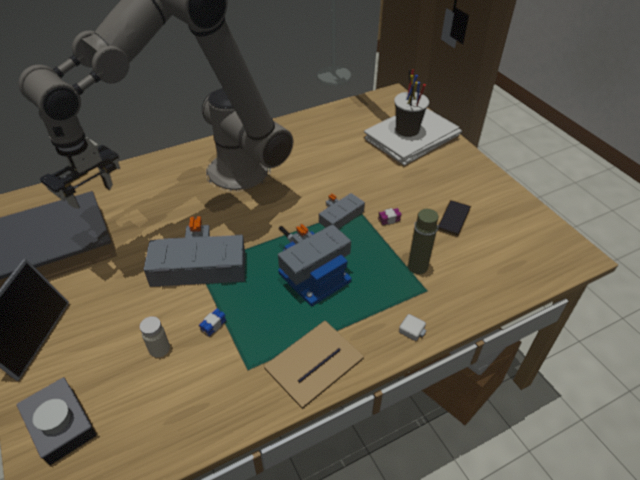

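The top view shows the vise with the middle box (lid about (338,232), stud (341,253), crank handle (348,284)). It also shows the blue pack at (455,229) and the purple pack at (219,275). No green pack is visible yet, though the arm hides part of the desk.

```bash
cat > h.py <<'E'
import numpy as np, cv2
from plant import get_obs,cams
def ray(c,uv):
    n=cv2.undistortPoints(np.array([[uv]],float),c["K"],np.array([c["k1"],0,0,0,0.]))[0,0]
    C=-c["R"].T@c["t"]; d=c["R"].T@np.array([n[0],n[1],1.]); return C,d
def at(c,uv,z):
    C,d=ray(c,uv); return C+d*(z-C[2])/d[2]
def two(c1,u1,c2,u2):
    A,a=ray(c1,u1);B,b=ray(c2,u2)
    s=np.linalg.lstsq(np.c_[a,-b],B-A,rcond=None)[0]; P,Q=A+s[0]*a,B+s[1]*b
    return (P+Q)/2,np.linalg.norm(P-Q)
def proj(c,X):
    r=cv2.Rodrigues(c["R"])[0]
    return cv2.projectPoints(np.array([X],float),r,c["t"],c["K"],np.array([c["k1"],0,0,0,0.]))[0][0,0]
def mask(c,lo,hi,roi=None):
    h=cv2.cvtColor(c["color"],cv2.COLOR_RGB2HSV); m=cv2.inRange(h,lo,hi)
    if roi: 
        k=np.zeros_like(m); x0,y0,x1,y1=roi; k[y0:y1,x0:x1]=1; m=m*k
    return m
def blobs(m,amin=15):
    o=[]
    for k in cv2.findContours(m,cv2.RETR_EXTERNAL,cv2.CHAIN_APPROX_NONE)[0]:
        if cv2.contourArea(k)>=amin:
            M=cv2.moments(k); o.append((M["m00"],M["m10"]/M["m00"],M["m01"]/M["m00"],cv2.minAreaRect(k),k))
    return sorted(o,key=lambda b:-b[0])
E
python3 - <<'E'
from h import *
c=cams.capture("top")
for nm,lo,hi,z in(("orange",(5,150,120),(18,255,255),151),("blue",(105,120,60),(125,255,255),36),("purple",(135,80,60),(175,255,255),36),("green",(40,120,90),(70,255,255),36)):
    for b in blobs(mask(c,lo,hi),8)[:8]: print(nm,b[0],round(b[1]),round(b[2]),at(c,b[1:3],z).round(),np.round(b[3][1],1),round(b[3][2]))
m=mask(c,(0,0,90),(180,50,255),(290,200,385,262))
b=blobs(m,300)
for x in b: 
    p=cv2.boxPoints(x[3]); print("lid",x[0],p.round().tolist(),[at(c,q,131.5).round().tolist() for q in p])
print(at(c,(348,284),88))
im=c["color"][185:325,225:495]; cv2.imwrite("pics/v.png",cv2.resize(im[:,:,::-1],None,fx=2.96,fy=2.96,interpolation=cv2.INTER_CUBIC))
E
```

```text
orange 191.5 442 340 [ 310. -233.  151.] [13.  17.3] 22
orange 79.0 341 252 [517.   5. 151.] [11.6  8.4] 80
orange 39.5 266 324 [342. 186. 151.] [8.2 6.1] 76
blue 407.0 333 209 [654.  27.  36.] [10.7 52. ] 80
blue 236.5 326 262 [504.  46.  36.] [17.  39.3] 86
blue 162.0 361 255 [526. -50.  36.] [16.5 17.5] 79
blue 79.0 448 232 [ 589. -285.   36.] [12.5  8. ] 63
blue 62.0 463 225 [ 610. -328.   36.] [12.1  6.7] 63
blue 18.0 32 436 [ 55. 790.  36.] [ 2.4 11.6] 76
blue 17.5 59 430 [ 69. 725.  36.] [ 2.9 15.8] 74
purple 76.5 226 276 [465. 318.  36.] [ 8.5 13. ] 6
purple 71.5 209 273 [472. 364.  36.] [ 7.2 12.8] 9
lid 2595.5 [[297.0, 220.0], [372.0, 208.0], [379.0, 254.0], [305.0, 266.0]] [[601.0, 117.0, 132.0], [634.0, -71.0, 132.0], [516.0, -90.0, 132.0], [483.0, 95.0, 132.0]]
[442.60452462 -12.96134368  88.        ]
```

View pics/v.png

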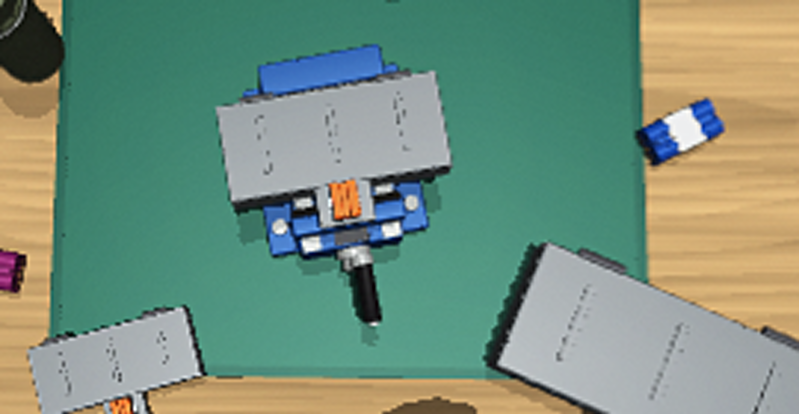

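```bash
cat >> h.py <<'E'
def go(x,y,z,yaw=None):
    """print spin to do first, then the shift in tool axes"""
    o=get_obs(); p=o["tool_pos"]; y0=o["tcp_rot"][2]; yaw=y0 if yaw is None else yaw
    d=(yaw-y0+np.pi/2)%np.pi-np.pi/2; t=y0+d; D=np.array([x,y,z])-p
    print("at",p.round(1),round(y0,3),"spin deg",round(-np.degrees(d),1),"shift mm",np.round([D@[np.cos(t),np.sin(t),0],D@[np.sin(t),-np.cos(t),0],-D[2]],1))
E
python3 - <<'E'
from h import *
c=cams.capture("top"); s=cams.capture("scene")
f=lambda a,b:(225+a/2.96,185+b/2.96)
for p in((217,108),(433,72),(451,168),(237,201)): print(at(c,f(*p),131.5).round(1))
m=mask(s,(0,0,0),(180,255,70),(272,218,294,242))
for b in blobs(m,4): print(b[:3],cv2.boxPoints(b[3]).round(1).tolist())
for b in blobs(mask(s,(5,150,100),(18,255,255)),5): print("or",b[:3], two(c,(341,252.3),s,b[1:3]))
g=cv2.cvtColor(s["color"],cv2.COLOR_RGB2HSV)[222:242,276:296]; 
cv2.imwrite("pics/s1.png",cv2.resize(s["color"][190:310,180:400][:,:,::-1],None,fx=3.6,fy=3.6,interpolation=cv2.INTER_CUBIC))
go(400,-12,260,0.174)
E
```

```text
[597.3 114.7 131.5]
[629.8 -70.6 131.5]
[546.4 -85.4 131.5]
[516.8  96.  131.5]
(38.0, 283.82456140350877, 231.35526315789474) [[277.1000061035156, 229.1999969482422], [280.3999938964844, 225.39999389648438], [289.79998779296875, 233.6999969482422], [286.6000061035156, 237.5]]
(9.0, 291.1111111111111, 239.18518518518516) [[288.1000061035156, 238.3000030517578], [292.6000061035156, 236.8000030517578], [293.6000061035156, 239.8000030517578], [289.1000061035156, 241.3000030517578]]
or (107.5, 194.31937984496122, 221.71782945736433) (array([ 480.35392638, -132.11967855,  256.26759607]), np.float64(280.447242908657))
or (58.5, 301.68091168091166, 228.56125356125355) (array([515.71495148,   5.18211302, 154.42187083]), np.float64(1.4412118181284082))
or (20.0, 332.0, 196.05833333333334) (array([521.96017302,  45.39259617, 259.99787594]), np.float64(87.51228791646095))
at [ 206.7 -482.4  240.4] 0.405 spin deg 13.2 shift mm [ 271.8 -429.9  -19.6]
```

View pics/s1.png

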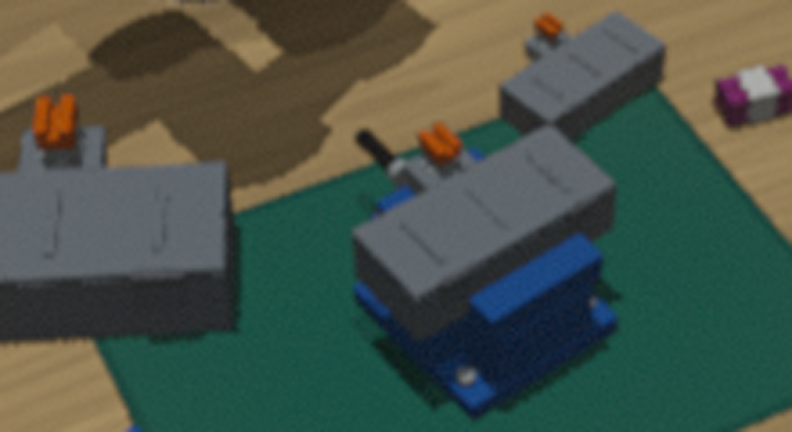

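```bash
python3 -m creep '[{"hand":1,"spin":6.6,"tx":0,"ty":0,"tz":-0.02},{"hand":1,"spin":6.6,"tx":0,"ty":0,"tz":0},{"hand":1,"tx":0.03,"ty":-0.05,"tz":0,"spin":0},{"hand":1,"tx":0.03,"ty":-0.05,"tz":0,"spin":0},{"hand":1,"tx":0.03,"ty":-0.05,"tz":0,"spin":0}]'; python3 -m creep '[{"hand":1,"tx":0.03,"ty":-0.05,"tz":0,"spin":0},{"hand":1,"tx":0.03,"ty":-0.05,"tz":0,"spin":0},{"hand":1,"tx":0.03,"ty":-0.05,"tz":0,"spin":0},{"hand":1,"tx":0.03,"ty":-0.05,"tz":0,"spin":0},{"hand":1,"tx":0.03,"ty":-0.05,"tz":0,"spin":0}]'
python3 - <<'E'
from h import *
c=cams.capture("wrist"); cv2.imwrite("pics/w1.png",c["color"][:,:,::-1])
t=cams.capture("top");s=cams.capture("scene")
print(two(t,(348.6,283),s,(283.8,231.4)))
print(-c["R"].T@c["t"])
print(get_obs()["joint_positions"].round(2),get_obs()["tool_pos"],get_obs()["tcp_rot"])
cv2.imwrite("pics/t2.png",t["color"][:,:,::-1])
E
```

```text
time: 0.88
tool_pos: [269.7, -317.6, 260.6]
tcp_rot: [-3.142, -0.0, 0.174]
contact_force: [2.0, 0.8, 0.1]
grip_width: 91.8
finger_force: 0.0
time: 1.5
tool_pos: [374.1, -45.2, 260.9]
tcp_rot: [3.141, -0.001, 0.174]
contact_force: [1.1, -1.3, -0.5]
grip_width: 91.9
finger_force: 0.0
(array([443.91078595, -17.19871523,  90.41437781]), np.float64(5.949927822734467))
[444.42363493 -33.37630934 405.73243415]
[-0.32  0.05  1.85  0.    1.25  1.07] [374.09420373 -44.42375454 260.73490133] [-3.14153439e+00 -1.28101534e-04  1.80999421e-01]
```

View pics/w1.png

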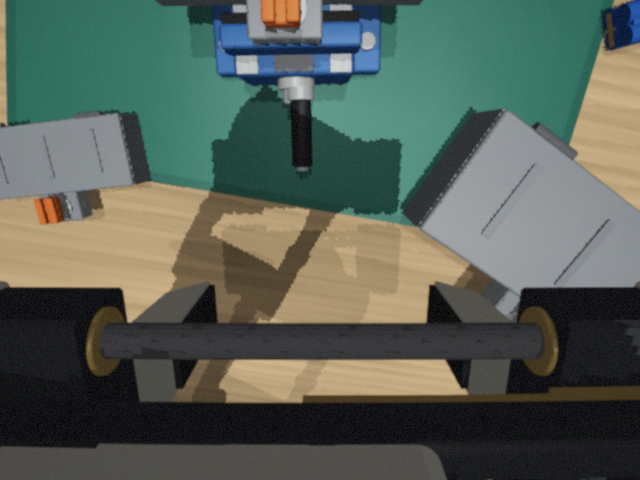

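Run:
```python
from h import *
c=cams.capture("wrist"); t=cams.capture("top")
b=blobs(mask(c,(0,0,0),(180,255,45),(285,95,320,172)),50)[0]; print(b[:3],b[3])
P,e=two(c,b[1:3],t,(348.6,283)); print(P,e)
for z in (80,86,88): print(z,at(c,b[1:3],z))
for b2 in blobs(mask(c,(5,150,100),(18,255,255),(250,0,310,40)),20): print(b2[:3],at(c,b2[1:3],155))
# blue base plate extents at z~? rear/front edge
m=mask(c,(100,120,60),(125,255,255),(200,0,400,80)); 
for bb in blobs(m,100)[:3]: print(bb[0],cv2.boundingRect(bb[4]),cv2.boxPoints(bb[3]).round().tolist())
go(*P[:2],0,0.174)
im=c["color"][0:180,180:420]; cv2.imwrite("pics/w1c.png",cv2.resize(im[:,:,::-1],None,fx=3.3,fy=3.3,interpolation=cv2.INTER_CUBIC))
```

```text
(1138.5, 302.6835016835017, 135.38603425559947) ((303.0687255859375, 133.02488708496094), (66.75437927246094, 21.560300827026367), 86.69812774658203)
[443.31034817 -16.24293269  90.79814596] 4.960691110332016
80 [441.51852916 -17.5697257   80.        ]
86 [441.57229634 -17.83932168  86.        ]
88 [441.59021873 -17.92918701  88.        ]
(873.5, 283.4682312535776, 11.859187178019463) [507.85509224   1.58265472 155.        ]
7898.5 (215, 5, 169, 75) [[215.0, 5.0], [383.0, 5.0], [383.0, 79.0], [215.0, 79.0]]
at [373.6 -47.  260.7] 0.176 spin deg 0.1 shift mm [ 74.  -18.2 260.7]
```

View pics/w1c.png

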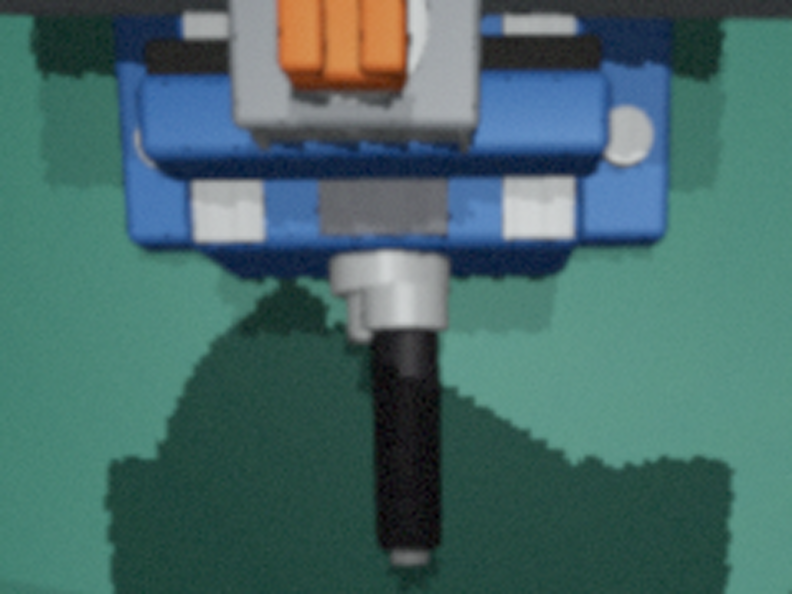

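The view is clear: the foot spans crop x 120–667 with its front edge at row 243, the moving jaw spans 138–608, and the handle stretches from (405,330) to (410,550).

Run:
```python
from h import *
c=cams.capture("wrist"); f=lambda a,b:(180+a/3.3,b/3.3)
a=0.174; X=np.array([np.cos(a),np.sin(a),0]);Y=np.array([-np.sin(a),np.cos(a),0])
for n,p,z in(("foot",(393.5,243),15),("jaw",(373,80),106),("jawtopnear",(373,150),106),("hub",(390,258),66),("h0",(405,332),86),("h1",(410,550),86),("hL",(375,440),86),("hR",(441,440),86)):
    P=at(c,f(*p),z); print(n,P.round(1),"vx",round(P@X,1),"vy",round(P@Y,1))
o=get_obs();print(o["tool_pos"]@X,o["tool_pos"]@Y,o["tcp_rot"])
```

```text
foot [494.5  -5.5  15. ] vx 486.1 vy -91.0
jaw [513.5  -3.  106. ] vx 505.2 vy -91.8
jawtopnear [500.1  -5.1 106. ] vx 491.7 vy -91.7
hub [484.4  -9.1  66. ] vx 475.5 vy -92.8
h0 [466.7 -16.7  86. ] vx 456.8 vy -97.2
h1 [417.6 -26.1  86. ] vx 406.7 vy -98.0
hL [441.5 -13.7  86. ] vx 432.4 vy -89.9
hR [444.2 -29.1  86. ] vx 432.5 vy -105.6
359.63503414220895 -111.63927866662648 [3.14118483e+00 2.98454796e-04 1.73708409e-01]
```

Run:
```python
from h import *
c=cams.capture("wrist"); t=cams.capture("top"); s=cams.capture("scene")
a=0.174; X=np.array([np.cos(a),np.sin(a),0]);Y=np.array([-np.sin(a),np.cos(a),0])
for n,w,u in(("big near",(419,224),(393,308)),("big far",(505,110),(409.5,267))):
    P,e=two(c,w,t,u); print(n,P.round(1),round(e,1))
    for z in(60,75,90):
        P=at(c,w,z); print(z,"rel handle axis vx",round(P@X-563.7+132,1),"vy",round(P@Y+91.5,1))
for n,w in(("small near",(136,184)),("small far",(124,113))):
    P=at(c,w,40); print(n,round(P@X-563.7+132,1),round(P@Y+91.5,1))
# scene big lid top corner near (245,237) and (146,240)?
for p in((245,238),(147,240)): print([at(s,p,z).round().tolist() for z in(60,75,90)])
for p in((508,316),): print([at(t,p,z).round().tolist() for z in(60,75,90)])
```

```text
big near [ 384.3 -130.8   72.4] 3.8
60 rel handle axis vx -77.6 vy -108.6
75 rel handle axis vx -74.3 vy -104.8
90 rel handle axis vx -70.9 vy -101.0
big far [ 487.4 -170.9   90.7] 0.4
60 rel handle axis vx 20.4 vy -174.9
75 rel handle axis vx 19.5 vy -168.2
90 rel handle axis vx 18.6 vy -161.5
small near -44.3 151.2
small far 18.7 154.6
[[386.0, -123.0, 60.0], [401.0, -127.0, 75.0], [415.0, -131.0, 90.0]]
[[260.0, -384.0, 60.0], [276.0, -385.0, 75.0], [292.0, -386.0, 90.0]]
[[367.0, -424.0, 60.0], [367.0, -418.0, 75.0], [367.0, -413.0, 90.0]]
```

```bash
python3 -m creep '[{"hand":1,"tx":0.036,"ty":-0.007,"tz":0,"spin":0},{"hand":1,"tx":0.036,"ty":-0.007,"tz":0.04,"spin":0},{"hand":0.5,"tx":0,"ty":0,"tz":0.06,"spin":0},{"hand":0.5,"tx":0,"ty":0,"tz":0.05,"spin":0},{"hand":0.5,"tx":0,"ty":0,"tz":0.028,"spin":0}]'; python3 -m creep '[{"hand":0,"tx":0,"ty":0,"tz":0,"spin":0},{"hand":0,"tx":0,"ty":0,"tz":0,"spin":0},{"hand":0,"tx":0,"ty":0,"tz":0,"spin":0},{"hand":0,"tx":0,"ty":0,"tz":0,"spin":0}]'
python3 - <<'E'
from h import *
go(0,0,0)
a=0.174; X=np.array([np.cos(a),np.sin(a),0]);Y=np.array([-np.sin(a),np.cos(a),0])
p=get_obs()["tool_pos"];print(p@X-563.7,p@Y+91.5,p[2])
c=cams.capture("wrist"); cv2.imwrite("pics/w2.png",c["color"][:,:,::-1])
E
```

```text
time: 2.58
tool_pos: [440.9, -21.7, 80.3]
tcp_rot: [-3.14, 0.003, 0.172]
contact_force: [-0.3, 0.0, 0.6]
grip_width: 66.4
finger_force: 0.0
time: 3.08
tool_pos: [442.8, -20.9, 83.7]
tcp_rot: [3.141, -0.002, 0.174]
contact_force: [0.7, 0.0, -0.0]
grip_width: 26.6
finger_force: 0.0
at [442.8 -20.9  83.7] 0.174 spin deg -0.0 shift mm [-432.5  -97.4   83.7]
-131.2094280985828 -5.7725226207488305 83.72099190715201
```

View pics/w2.png

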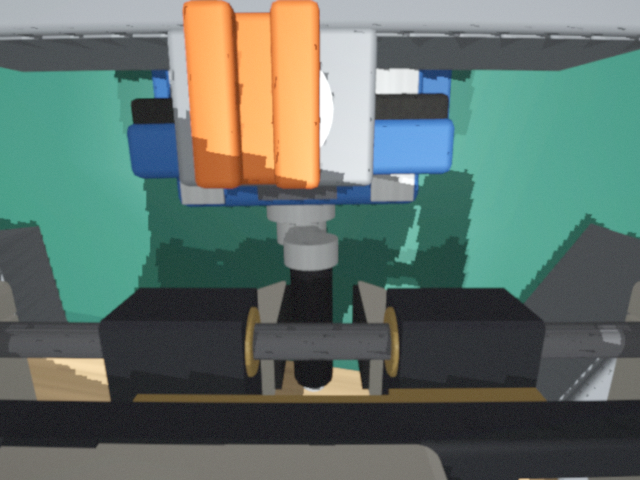

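The fingers straddle the black handle (about (313,330)) well clear of everything. I'll grip it and start cranking.

```bash
python3 -m creep '[{"hand":0,"tx":0,"ty":0,"tz":0,"spin":0},{"hand":0,"tx":0,"ty":0,"tz":0,"spin":0},{"hand":0,"tx":0,"ty":0,"tz":0,"spin":0},{"hand":0,"tx":0,"ty":0.0102,"tz":0.0038,"spin":0}]'; python3 -m creep '[{"hand":0,"tx":0,"ty":0.0117,"tz":0.0117,"spin":0},{"hand":0,"tx":0,"ty":0.0043,"tz":0.016,"spin":0}]'
python3 -m creep '[{"hand":0,"tx":0,"ty":-0.0043,"tz":0.016,"spin":0},{"hand":0,"tx":0,"ty":0,"tz":0,"spin":0}]'
```

```text
time: 3.62
tool_pos: [444.2, -29.1, 79.6]
tcp_rot: [-3.14, -0.001, 0.175]
contact_force: [2.6, 13.6, -4.3]
grip_width: 15.3
finger_force: 29.9
time: 3.88
tool_pos: [447.3, -44.9, 51.7]
tcp_rot: [-3.139, -0.002, 0.173]
contact_force: [2.7, 26.1, 8.1]
grip_width: 15.0
finger_force: 30.0
time: 4.12
tool_pos: [446.2, -39.8, 35.1]
tcp_rot: [-3.139, -0.001, 0.174]
contact_force: [4.1, 17.4, -0.9]
grip_width: 15.2
finger_force: 29.9
```

```bash
python3 -m creep '[{"hand":0,"tx":0,"ty":-0.0142,"tz":0.0117,"spin":0},{"hand":0,"tx":0,"ty":-0.016,"tz":0.0043,"spin":0},{"hand":0,"tx":0,"ty":0,"tz":0,"spin":0}]'
python3 -m creep '[{"hand":0,"tx":0,"ty":-0.016,"tz":-0.0043,"spin":0},{"hand":0,"tx":0,"ty":-0.0117,"tz":-0.0117,"spin":0},{"hand":0,"tx":0,"ty":-0.0043,"tz":-0.016,"spin":0},{"hand":0,"tx":0,"ty":0,"tz":0,"spin":0}]'
```

```text
time: 4.5
tool_pos: [441.0, -12.0, 19.7]
tcp_rot: [3.141, -0.001, 0.175]
contact_force: [-0.4, 2.3, 3.5]
grip_width: 15.2
finger_force: 29.9
time: 5.0
tool_pos: [435.1, 19.0, 52.2]
tcp_rot: [3.141, -0.0, 0.175]
contact_force: [-4.0, -1.6, 7.4]
grip_width: 15.4
finger_force: 29.9
```

```bash
python3 -m creep '[{"hand":0,"tx":0,"ty":0.0043,"tz":-0.016,"spin":0},{"hand":0,"tx":0,"ty":0.0117,"tz":-0.0117,"spin":0},{"hand":0,"tx":0,"ty":0.016,"tz":-0.0043,"spin":0},{"hand":0,"tx":0,"ty":0,"tz":0,"spin":0}]'
cat >> h.py <<'E'
A=0.174; X=np.array([np.cos(A),np.sin(A),0]);Y=np.array([-np.sin(A),np.cos(A),0])
def q():
    p=get_obs()["tool_pos"]; print("vise",(p@X-563.7).round(1),(p@Y+89).round(1),p[2].round(1),"q deg",np.degrees(np.arctan2(-(p@Y+89),p[2]+5-56)).round(1))
E
python3 - <<'E'
from h import *
q()
c=cams.capture("wrist"); cv2.imwrite("pics/w3.png",c["color"][:,:,::-1])
E
```

```text
time: 5.5
tool_pos: [441.0, -12.8, 83.6]
tcp_rot: [3.141, -0.001, 0.174]
contact_force: [-0.4, -0.7, 4.9]
grip_width: 14.9
finger_force: 29.9
vise -131.5 0.0 83.6 q deg -0.1
```

View pics/w3.png

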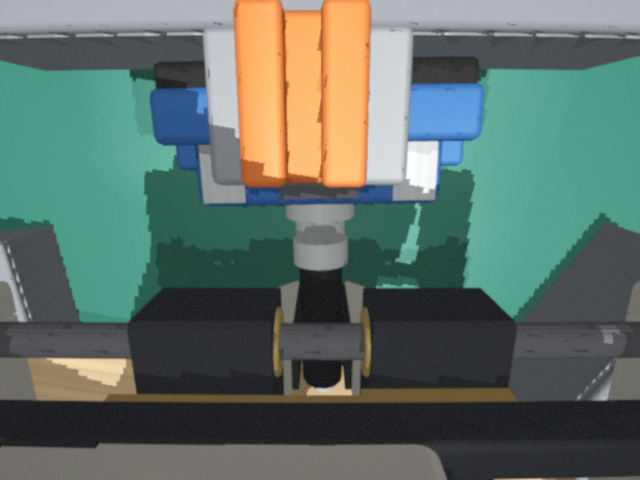

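```bash
cat >> h.py <<'E'
def jaw(c,rub,blu,lid,col=185,lcol=120):
    v=lambda r,z,k:round(at(c,(k,r),z)@X-563.7,1)
    print("rubber front",v(rub,106,col),"blue/rubber",v(blu,106,col),"lid front(131.5/126)",v(lid,131.5,lcol),v(lid,126.5,lcol))
E
python3 - <<'E'
from h import *
c=cams.capture("wrist")
g=cv2.cvtColor(c["color"],cv2.COLOR_RGB2GRAY)
for k in (120,185,450): print(k,g[20:125,k].tolist())
jaw(c,60,88,35)
print(at(c,(302,35),159)@X-563.7)
E
```

```text
120 [180, 175, 174, 169, 167, 162, 160, 154, 142, 132, 119, 108, 109, 144, 161, 154, 107, 82, 80, 78, 76, 80, 77, 78, 77, 77, 75, 74, 80, 79, 78, 76, 76, 80, 79, 79, 78, 79, 79, 78, 82, 77, 78, 79, 76, 78, 79, 78, 84, 117, 135, 139, 141, 138, 140, 139, 137, 142, 140, 141, 141, 139, 140, 141, 140, 140, 143, 142, 142, 143, 141, 140, 142, 142, 142, 143, 143, 142, 142, 144, 139, 141, 142, 144, 142, 142, 143, 143, 144, 142, 143, 143, 142, 143, 142, 140, 142, 141, 142, 142, 141, 143, 141, 142, 141]
185 [177, 174, 170, 169, 164, 158, 155, 147, 135, 126, 110, 111, 150, 171, 164, 120, 77, 72, 69, 70, 70, 77, 78, 81, 78, 81, 80, 77, 78, 75, 82, 76, 80, 79, 79, 79, 80, 81, 80, 79, 72, 60, 44, 43, 41, 48, 48, 46, 52, 51, 50, 52, 54, 60, 56, 60, 60, 62, 60, 61, 57, 57, 43, 39, 36, 39, 38, 49, 67, 73, 77, 77, 76, 74, 80, 82, 82, 81, 84, 84, 83, 84, 84, 82, 81, 84, 82, 80, 77, 84, 82, 81, 83, 81, 82, 77, 78, 83, 81, 77, 86, 79, 79, 81, 79]
450 [178, 176, 172, 168, 164, 159, 153, 145, 136, 121, 105, 115, 152, 179, 184, 131, 74, 70, 71, 68, 69, 70, 74, 74, 71, 76, 80, 80, 79, 81, 78, 82, 79, 79, 84, 77, 63, 53, 42, 49, 49, 46, 51, 53, 52, 53, 52, 57, 58, 54, 57, 61, 61, 59, 62, 62, 63, 60, 59, 58, 63, 58, 64, 81, 100, 111, 114, 118, 115, 114, 133, 140, 141, 144, 143, 142, 143, 142, 141, 144, 145, 146, 146, 146, 145, 147, 144, 143, 147, 146, 147, 148, 147, 146, 146, 147, 147, 150, 150, 148, 149, 149, 150, 151, 151]
rubber front -39.1 blue/rubber -46.7 lid front(131.5/126) -38.1 -37.0
-44.57947787186572
```

The crank is at the top again. The rubber face is about 1–2 mm from the box, and roughly 12 mm of travel is left. I'll do another full turn.

```bash
python3 -m creep '[{"hand":0,"tx":0,"ty":0.016,"tz":0.0043,"spin":0},{"hand":0,"tx":0,"ty":0.0117,"tz":0.0117,"spin":0},{"hand":0,"tx":0,"ty":0.0043,"tz":0.016,"spin":0},{"hand":0,"tx":0,"ty":0,"tz":0,"spin":0}]'
python3 -m creep '[{"hand":0,"tx":0,"ty":-0.0043,"tz":0.016,"spin":0},{"hand":0,"tx":0,"ty":-0.0117,"tz":0.0117,"spin":0},{"hand":0,"tx":0,"ty":-0.016,"tz":0.0043,"spin":0},{"hand":0,"tx":0,"ty":0,"tz":0,"spin":0}]'
python3 -m creep '[{"hand":0,"tx":0,"ty":-0.016,"tz":-0.0043,"spin":0},{"hand":0,"tx":0,"ty":-0.0117,"tz":-0.0117,"spin":0},{"hand":0,"tx":0,"ty":-0.0043,"tz":-0.016,"spin":0},{"hand":0,"tx":0,"ty":0,"tz":0,"spin":0}]'
python3 -m creep '[{"hand":0,"tx":0,"ty":0.0043,"tz":-0.016,"spin":0},{"hand":0,"tx":0,"ty":0.0117,"tz":-0.0117,"spin":0},{"hand":0,"tx":0,"ty":0.016,"tz":-0.0043,"spin":0},{"hand":0,"tx":0,"ty":0,"tz":0,"spin":0}]'
python3 - <<'E'
from h import *
q()
c=cams.capture("wrist"); cv2.imwrite("pics/w4.png",c["color"][:,:,::-1])
g=cv2.cvtColor(c["color"],cv2.COLOR_RGB2GRAY)
for k in (120,185,450): print(k,g[0:105,k].tolist())
E
```

```text
time: 6.1
tool_pos: [446.9, -43.9, 50.5]
tcp_rot: [3.142, -0.001, 0.174]
contact_force: [5.6, 2.2, -9.3]
grip_width: 15.3
finger_force: 29.9
time: 6.6
tool_pos: [441.1, -12.0, 19.6]
tcp_rot: [3.141, -0.001, 0.176]
contact_force: [-0.8, 2.6, 4.6]
grip_width: 15.0
finger_force: 29.9
time: 7.1
tool_pos: [435.1, 19.0, 51.8]
tcp_rot: [3.141, -0.0, 0.175]
contact_force: [-3.1, -1.0, 7.0]
grip_width: 15.0
finger_force: 29.9
time: 7.6
tool_pos: [441.0, -12.5, 83.5]
tcp_rot: [-3.141, -0.001, 0.174]
contact_force: [-1.6, 2.0, 9.1]
grip_width: 15.2
finger_force: 29.9
vise -131.5 0.4 83.5 q deg -0.7
120 [125, 118, 103, 111, 153, 166, 164, 143, 97, 74, 79, 79, 73, 82, 80, 83, 81, 78, 82, 79, 81, 77, 82, 78, 79, 82, 79, 79, 80, 79, 80, 80, 80, 80, 79, 79, 80, 76, 76, 80, 78, 80, 80, 79, 83, 80, 82, 79, 81, 75, 77, 91, 121, 138, 143, 142, 141, 142, 141, 141, 141, 143, 143, 138, 141, 143, 142, 142, 143, 142, 144, 142, 142, 142, 143, 139, 143, 140, 141, 144, 143, 144, 142, 142, 142, 143, 143, 145, 143, 146, 142, 144, 144, 145, 145, 143, 142, 144, 143, 144, 144, 144, 145, 144, 144]
185 [98, 111, 152, 
[... 224 characters left out ...]
130, 133, 135, 136, 137, 137, 137, 137, 138, 138, 138, 139, 141, 138, 140, 139, 140, 140, 140, 141, 143, 140, 141, 142, 133, 102, 82, 85, 82, 82, 86, 87, 89, 84, 83, 82, 80, 84, 81, 82, 82, 78, 83, 81, 74, 74, 71, 72]
450 [150, 111, 83, 78, 84, 81, 80, 76, 79, 79, 79, 79, 79, 82, 86, 82, 81, 79, 84, 80, 81, 79, 82, 81, 80, 77, 66, 54, 46, 50, 48, 54, 54, 54, 55, 57, 58, 56, 54, 57, 60, 69, 66, 68, 67, 67, 80, 94, 111, 115, 122, 126, 128, 135, 137, 139, 141, 140, 141, 141, 140, 142, 141, 144, 142, 142, 141, 143, 144, 145, 145, 147, 146, 146, 146, 147, 146, 148, 149, 150, 150, 150, 150, 150, 150, 150, 151, 153, 151, 153, 154, 152, 153, 154, 153, 155, 149, 143, 139, 129, 125, 119, 113, 104, 92]
```

View pics/w4.png

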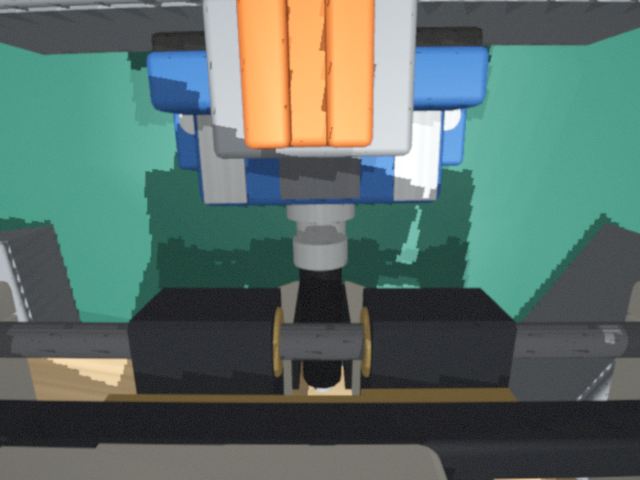

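Compared with before, the rubber strip is thinner (28 → 20 rows, about 2 mm squeezed) and the box has been pushed to the fixed jaw. I'll add about 0.6 rad.

```bash
python3 -m creep '[{"hand":0,"tx":0,"ty":0.0099,"tz":0.0016,"spin":0},{"hand":0,"tx":0,"ty":0.0089,"tz":0.0045,"spin":0},{"hand":0,"tx":0,"ty":0,"tz":0,"spin":0},{"hand":0,"tx":0,"ty":0,"tz":0,"spin":0}]'
python3 - <<'E'
from h import *
q()
c=cams.capture("wrist"); cv2.imwrite("pics/w5.png",c["color"][:,:,::-1])
g=cv2.cvtColor(c["color"],cv2.COLOR_RGB2GRAY)
for k in (170,430): print(k,g[5:75,k].tolist())
E
```

```text
time: 8.15
tool_pos: [444.6, -31.3, 77.3]
tcp_rot: [3.141, -0.001, 0.174]
contact_force: [0.1, -0.7, 5.0]
grip_width: 15.3
finger_force: 29.9
vise -131.2 -18.8 77.3 q deg 35.6
170 [181, 183, 183, 183, 183, 182, 183, 183, 184, 182, 183, 183, 182, 184, 183, 183, 183, 184, 185, 183, 183, 184, 184, 184, 183, 184, 184, 184, 183, 183, 185, 183, 185, 185, 184, 183, 184, 184, 183, 185, 185, 186, 185, 185, 184, 186, 185, 185, 187, 185, 185, 186, 186, 185, 186, 185, 185, 185, 186, 185, 181, 163, 140, 134, 132, 134, 136, 135, 134, 141]
430 [78, 78, 79, 79, 83, 80, 83, 82, 81, 81, 82, 82, 81, 84, 79, 81, 80, 82, 82, 83, 80, 80, 83, 79, 84, 82, 81, 82, 80, 80, 82, 82, 86, 79, 78, 71, 69, 65, 61, 61, 59, 62, 62, 61, 61, 58, 58, 62, 56, 60, 57, 60, 83, 122, 138, 138, 139, 138, 140, 138, 137, 136, 140, 137, 137, 138, 135, 136, 136, 136]
```

Squeezed about 3 mm. Releasing and rising for a look at the stud.

```bash
python3 -m creep '[{"hand":0.4,"tx":0,"ty":0,"tz":0,"spin":0},{"hand":0.4,"tx":0,"ty":0,"tz":0,"spin":0},{"hand":0.4,"tx":0,"ty":0,"tz":-0.05,"spin":0},{"hand":0.5,"tx":0,"ty":-0.01,"tz":-0.06,"spin":0},{"hand":0.5,"tx":0,"ty":-0.01,"tz":-0.06,"spin":0}]';python3 -m creep '[{"hand":0.5,"tx":0,"ty":0,"tz":0,"spin":0},{"hand":0.5,"tx":0,"ty":0,"tz":0,"spin":0}]'
python3 - <<'E'
from h import *
q()
c=cams.capture("wrist"); cv2.imwrite("pics/w6.png",c["color"][:,:,::-1])
t=cams.capture("top"); cv2.imwrite("pics/t6.png",t["color"][:,:,::-1])
for b in blobs(mask(c,(5,150,100),(18,255,255)),200): print(b[:3],b[3],[at(c,b[1:3],z).round(1).tolist() for z in(151.5,159)], (at(c,b[1:3],159)@X-563.7),at(c,b[1:3],159)@Y+89)
E
```

```text
time: 8.82
tool_pos: [440.0, -11.0, 248.5]
tcp_rot: [-3.141, 0.001, 0.174]
contact_force: [0.6, -1.6, -0.2]
grip_width: 45.2
finger_force: 0.0
time: 9.07
tool_pos: [440.0, -11.2, 246.3]
tcp_rot: [-3.141, 0.001, 0.175]
contact_force: [0.5, 0.1, -0.7]
grip_width: 45.9
finger_force: 0.0
vise -132.3 1.8 246.3 q deg -0.5
(1392.5, 314.9299820466786, 110.50807899461401) ((319.5, 110.0), (54.0, 37.0), 90.0) [[523.2, 6.7, 151.5], [522.8, 6.5, 159.0]] -47.63640831128737 4.8464454701154835
(507.5, 75.61806239737274, 288.11231527093594) ((76.12263488769531, 288.6792297363281), (25.823781967163086, 23.48865509033203), 74.05460357666016) [[387.0, 142.9, 151.5], [390.9, 138.4, 159.0]] -154.7776182626268 157.67845083235204
```

View pics/w6.png

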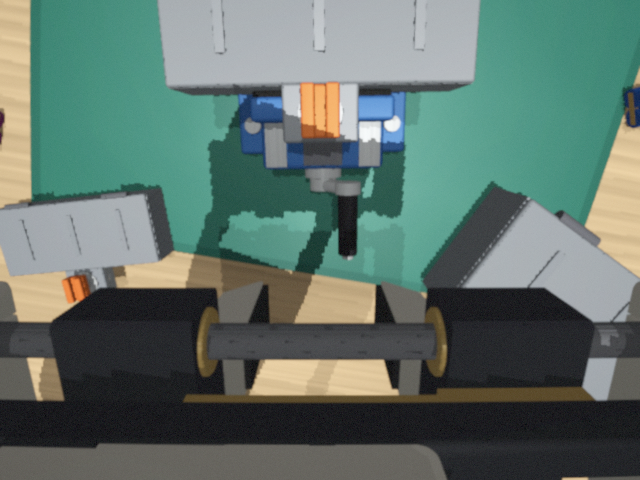

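```bash
python3 -m creep '[{"hand":0.5,"tx":0.043,"ty":0,"tz":0,"spin":0},{"hand":0.5,"tx":0.043,"ty":0,"tz":0.01,"spin":0},{"hand":0.5,"tx":0,"ty":0,"tz":0.05,"spin":0},{"hand":0.5,"tx":0,"ty":0,"tz":0.037,"spin":0},{"hand":0.5,"tx":0,"ty":0,"tz":0,"spin":0}]'; python3 -m creep '[{"hand":0,"tx":0,"ty":0,"tz":0,"spin":0},{"hand":0,"tx":0,"ty":0,"tz":0,"spin":0},{"hand":0,"tx":0,"ty":0,"tz":0,"spin":0},{"hand":0,"tx":0,"ty":0,"tz":0,"spin":0},{"hand":0,"tx":0,"ty":0,"tz":0,"spin":0}]'
python3 - <<'E'
from h import *
q()
for i in range(0,9):
    a=1.75*i/8; print(round(a,3),np.round([-101*np.cos(a)+25*np.sin(a),101*np.sin(a)+25*np.cos(a)],1))
E
```

```text
time: 9.8
tool_pos: [523.9, 3.5, 146.9]
tcp_rot: [-3.14, 0.006, 0.174]
contact_force: [0.3, 0.7, 0.1]
grip_width: 46.1
finger_force: 0.0
time: 10.42
tool_pos: [525.2, 4.3, 150.1]
tcp_rot: [-3.141, -0.0, 0.174]
contact_force: [-0.0, 5.4, -2.1]
grip_width: 21.8
finger_force: 30.0
vise -45.7 2.3 150.1 q deg -1.3
0.0 [-101.   25.]
0.219 [-93.2  46.3]
0.438 [-80.9  65.4]
0.656 [-64.8  81.4]
0.875 [-45.6  93.5]
1.094 [-24.2 101.2]
1.312 [ -1.6 104. ]
1.531 [ 21.  101.9]
1.75 [42.6 94.9]
```

```bash
python3 -m creep '[{"hand":0,"tx":0.003,"ty":0,"tz":-0.0107,"spin":0},{"hand":0,"tx":0.0048,"ty":0,"tz":-0.0106,"spin":0},{"hand":0,"tx":0.0056,"ty":0,"tz":-0.01,"spin":0},{"hand":0,"tx":0.0067,"ty":0,"tz":-0.0091,"spin":0},{"hand":0,"tx":0,"ty":0,"tz":0,"spin":0}]'; python3 -m creep '[{"hand":0,"tx":0.0161,"ty":0,"tz":-0.016,"spin":0},{"hand":0,"tx":0.0192,"ty":0,"tz":-0.0121,"spin":0},{"hand":0,"tx":0.0214,"ty":0,"tz":-0.0077,"spin":0},{"hand":0,"tx":0,"ty":0,"tz":0,"spin":0}]'
python3 -m creep '[{"hand":0,"tx":0.0226,"ty":0,"tz":-0.0028,"spin":0},{"hand":0,"tx":0.0226,"ty":0,"tz":0.0021,"spin":0},{"hand":0,"tx":0.0216,"ty":0,"tz":0.007,"spin":0},{"hand":0,"tx":0,"ty":0,"tz":0,"spin":0}]'
```

```text
time: 11.05
tool_pos: [544.4, 7.8, 190.9]
tcp_rot: [-3.14, 0.002, 0.175]
contact_force: [-2.0, 5.9, -0.3]
grip_width: 21.6
finger_force: 30.0
time: 11.55
tool_pos: [601.3, 17.8, 227.0]
tcp_rot: [-3.141, 0.0, 0.175]
contact_force: [-1.1, 5.9, 1.7]
grip_width: 21.9
finger_force: 30.0
time: 12.05
tool_pos: [668.4, 30.4, 221.4]
tcp_rot: [-3.14, -0.004, 0.176]
contact_force: [0.0, 7.7, 2.1]
grip_width: 21.6
finger_force: 30.0
```

Run:
```python
from h import *
q()
s=cams.capture("scene")["color"]; t=cams.capture("top")["color"]
a=cv2.resize(s[120:320,170:420],(500,400)); b=cv2.resize(t[130:350,180:500],(300,206))
im=np.zeros((410,800,3),np.uint8); im[:400,:500]=a; im[:206,500:]=b
cv2.imwrite("pics/l1.png",im[:,:,::-1])
```

```text
vise 99.9 3.2 221.4 q deg -1.1
```

View pics/l1.png

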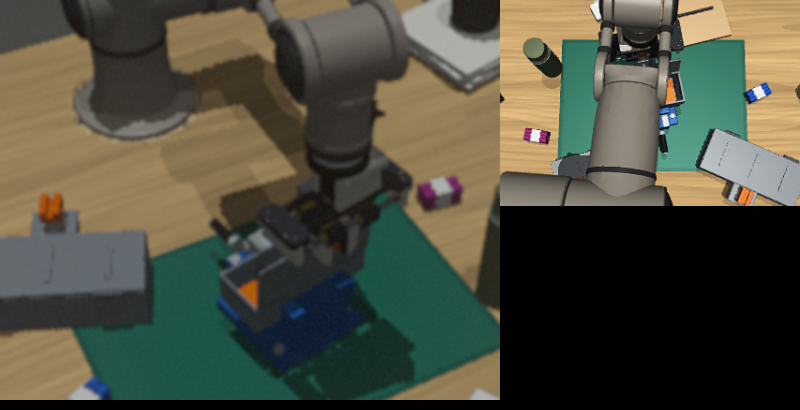

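Lid is open with the stud held at the far side. I'll release, rise, and move towards the blue pack.

```bash
python3 -m creep '[{"hand":0.5,"tx":0,"ty":0,"tz":0,"spin":0},{"hand":0.5,"tx":0,"ty":0,"tz":0,"spin":0},{"hand":0.5,"tx":0,"ty":0,"tz":0,"spin":0},{"hand":0.5,"tx":0,"ty":0,"tz":-0.03,"spin":0},{"hand":0.5,"tx":0,"ty":0,"tz":-0.04,"spin":0}]'
python3 - <<'E'
from h import *
t=cams.capture("top")
w=mask(t,(0,0,170),(180,60,255))
for n,lo,hi,roi in(("blue",(105,120,50),(125,255,255),(438,212,474,246)),("purple",(135,80,50),(175,255,255),(200,260,240,290))):
    m=mask(t,lo,hi,roi); e=blobs(m,20)[:2]
    P=[at(t,b[1:3],33) for b in e]; C=(P[0]+P[1])/2; d=P[0]-P[1]; yaw=np.arctan(d[1]/d[0]); print(n,C.round(1),round(yaw,3))
    u=np.array([np.cos(yaw),np.sin(yaw),0]); pre=C-75*u; go(*pre[:2],240,yaw)
E
```

```text
time: 12.78
tool_pos: [666.2, 28.0, 289.7]
tcp_rot: [-3.141, 0.003, 0.174]
contact_force: [0.5, -0.3, 0.3]
grip_width: 45.7
finger_force: 0.0
blue [ 600.3 -307.    33. ] -1.118
at [668.   27.9 297.1] 0.174 spin deg 74.0 shift mm [196.5 207.4  57.1]
purple [469.  341.6  33. ] 1.411
at [668.   27.9 297.1] 0.174 spin deg -70.9 shift mm [ 203.1 -246.3   57.1]
```

```bash
python3 -m creep '[{"hand":1,"tx":0,"ty":0.04,"tz":0,"spin":10.6},{"hand":1,"tx":0,"ty":0.03,"tz":0,"spin":10.6},{"hand":1,"tx":0,"ty":0,"tz":0,"spin":10.6},{"hand":1,"tx":0,"ty":0,"tz":0,"spin":10.6},{"hand":1,"tx":0,"ty":0,"tz":0,"spin":10.6}]'; python3 -m creep '[{"hand":1,"tx":0,"ty":0,"tz":0,"spin":10.5},{"hand":1,"tx":0,"ty":0,"tz":0,"spin":10.5},{"hand":1,"tx":0,"ty":0,"tz":0,"spin":0}]'; python3 -c "
from h import *
go(567.5,-239.5,240,-1.118)"
```

```text
time: 13.45
tool_pos: [673.2, -41.5, 289.9]
tcp_rot: [3.141, -0.0, -0.757]
contact_force: [1.0, 0.0, -0.2]
grip_width: 89.8
finger_force: 0.0
time: 13.82
tool_pos: [673.3, -41.3, 290.0]
tcp_rot: [3.141, -0.0, -1.116]
contact_force: [0.2, -0.1, 0.6]
grip_width: 92.1
finger_force: 0.0
at [673.3 -41.3 290. ] -1.116 spin deg 0.1 shift mm [131.9 181.8  50. ]
```

```bash
python3 -m creep '[{"hand":1,"tx":0.033,"ty":0.0455,"tz":0.005,"spin":0},{"hand":1,"tx":0.033,"ty":0.0455,"tz":0.015,"spin":0},{"hand":1,"tx":0.033,"ty":0.0455,"tz":0.015,"spin":0},{"hand":1,"tx":0.033,"ty":0.0455,"tz":0.015,"spin":0},{"hand":1,"tx":0,"ty":0,"tz":0,"spin":0}]'
cat >> h.py <<'E'
def pack(lo,hi,z=33,amin=150):
    c=cams.capture("wrist"); e=blobs(mask(c,lo,hi),amin)[:2]
    for b in e: print(b[0],round(b[1]),round(b[2]))
    P=[at(c,b[1:3],z) for b in e]; C=(P[0]+P[1])/2; d=P[0]-P[1]; yaw=np.arctan(d[1]/d[0]); print(C.round(1),round(yaw,3))
    return c,C,yaw
BLUE=((105,120,40),(125,255,255)); PURP=((135,80,40),(175,255,255))
E
python3 -c "
from h import *
c,C,y=pack(*BLUE); go(*C[:2],30,y)
cv2.imwrite('pics/p1.png',c['color'][:,:,::-1]); t=cams.capture('top'); cv2.imwrite('pics/t7.png',t['color'][:,:,::-1])"
```

```text
time: 14.45
tool_pos: [565.1, -242.8, 238.8]
tcp_rot: [3.139, 0.001, -1.119]
contact_force: [-0.2, -0.2, 0.3]
grip_width: 91.9
finger_force: 0.0
2710.0 257 377
857.5 317 101
[ 581.1 -197.5   33. ] -1.349
at [ 566.6 -240.9  239.6] -1.117 spin deg 13.2 shift mm [-39.2 -23.7 209.6]
```

View pics/p1.png

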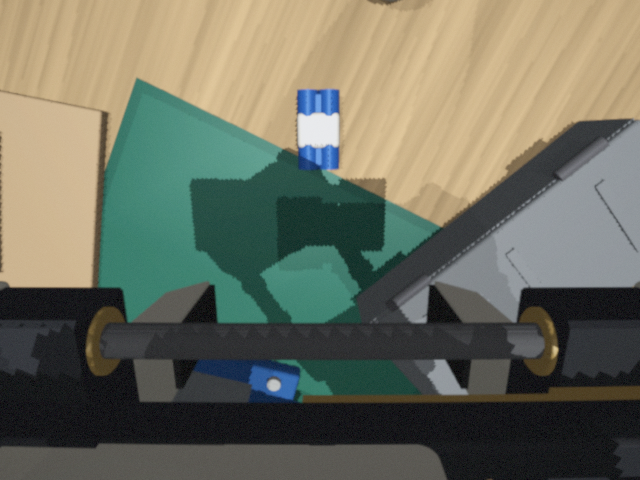

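View pics/t7.png

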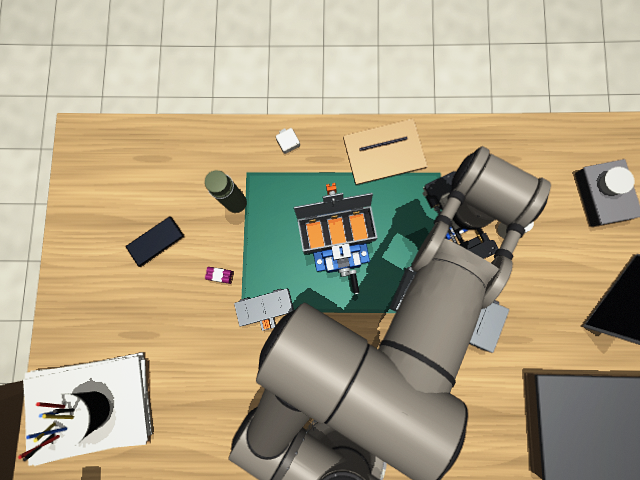

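The blue pack is centred at (318,130) and aligned with the tool. The top view shows the three open bays at (317,234), (337,231) and (357,229), and no green pack on the desk.

```bash
python3 -c "
from h import *
c=cams.capture('wrist'); P=at(c,(318.5,129.5),35); print(P); go(*P[:2],28,None)"
```

```text
[ 603.54258258 -307.33090138   35.        ]
at [ 568.  -238.9  240.5] -1.115 spin deg -0.0 shift mm [ 77.   -1.8 212.5]
```

```bash
python3 -m creep '[{"hand":1,"tx":0.0385,"ty":-0.001,"tz":0.0,"spin":0},{"hand":1,"tx":0.0385,"ty":-0.001,"tz":0.03,"spin":0},{"hand":1,"tx":0,"ty":0,"tz":0.06,"spin":0},{"hand":0.8,"tx":0,"ty":0,"tz":0.06,"spin":0},{"hand":0.8,"tx":0,"ty":0,"tz":0.04,"spin":0}]'; python3 -m creep '[{"hand":0.8,"tx":0,"ty":0,"tz":0.02,"spin":0},{"hand":0,"tx":0,"ty":0,"tz":0,"spin":0},{"hand":0,"tx":0,"ty":0,"tz":0,"spin":0},{"hand":0,"tx":0,"ty":0,"tz":0,"spin":0},{"hand":0,"tx":0,"ty":0,"tz":0,"spin":0}]'; python3 -m creep '[{"hand":0,"tx":0,"ty":0,"tz":0,"spin":0},{"hand":0,"tx":0,"ty":0,"tz":0,"spin":0}]'
```

```text
time: 15.22
tool_pos: [603.4, -305.3, 47.2]
tcp_rot: [3.14, 0.002, -1.113]
contact_force: [0.6, -0.3, 0.8]
grip_width: 76.7
finger_force: 0.0
time: 15.85
tool_pos: [603.4, -308.2, 31.4]
tcp_rot: [-3.141, -0.002, -1.117]
contact_force: [-1.4, -1.7, 0.7]
grip_width: 38.0
finger_force: 0.8
time: 16.1
tool_pos: [603.3, -308.2, 31.3]
tcp_rot: [-3.141, -0.002, -1.117]
contact_force: [-1.8, -0.1, 6.0]
grip_width: 35.5
finger_force: 30.0
```

```bash
python3 -m creep '[{"hand":0,"tx":0,"ty":0,"tz":-0.05,"spin":0},{"hand":0,"tx":0,"ty":0,"tz":-0.06,"spin":0},{"hand":0,"tx":0,"ty":0,"tz":-0.06,"spin":-10.6},{"hand":0,"tx":0,"ty":0,"tz":-0.03,"spin":-10.6},{"hand":0,"tx":0,"ty":0,"tz":0,"spin":-10.6}]'; python3 -m creep '[{"hand":0,"tx":0,"ty":0,"tz":0,"spin":-10.6},{"hand":0,"tx":0,"ty":0,"tz":0,"spin":-10.6},{"hand":0,"tx":0,"ty":0,"tz":0,"spin":-10.6},{"hand":0,"tx":0,"ty":0,"tz":0,"spin":-10.4},{"hand":0,"tx":0,"ty":0,"tz":0,"spin":0}]'; python3 -c "
from h import *
go(509,1.4,231,0.174)"
```

```text
time: 16.73
tool_pos: [604.1, -308.2, 233.6]
tcp_rot: [-3.142, -0.006, -0.556]
contact_force: [-0.4, -0.1, -3.8]
grip_width: 36.0
finger_force: 30.0
time: 17.35
tool_pos: [602.9, -307.4, 229.4]
tcp_rot: [-3.141, 0.001, 0.173]
contact_force: [-0.1, 0.9, -2.2]
grip_width: 35.6
finger_force: 30.0
at [ 602.9 -307.4  229.4] 0.173 spin deg -0.1 shift mm [ -39.1 -320.4   -1.6]
```

```bash
python3 -m creep '[{"hand":0,"tx":-0.008,"ty":-0.06,"tz":0,"spin":0},{"hand":0,"tx":-0.008,"ty":-0.06,"tz":0,"spin":0},{"hand":0,"tx":-0.008,"ty":-0.06,"tz":0,"spin":0},{"hand":0,"tx":-0.008,"ty":-0.06,"tz":0,"spin":0},{"hand":0,"tx":-0.007,"ty":-0.06,"tz":0,"spin":0}]'; python3 -m creep '[{"hand":0,"tx":0,"ty":-0.02,"tz":0,"spin":0},{"hand":0,"tx":0,"ty":0,"tz":0,"spin":0}]'; python3 -c "
from h import *
c=cams.capture('wrist'); cv2.imwrite('pics/b1.png',c['color'][:,:,::-1]); q()
for b in blobs(mask(c,(5,120,60),(22,255,255)),400): P=at(c,b[1:3],82); R=cv2.boundingRect(b[4]); print(b[0],b[1:3],R,(P@X-563.7).round(1),(P@Y+89).round(1), [round(at(c,(k,b[2]),82)@Y+89,1) for k in (R[0],R[0]+R[2])])"
```

```text
time: 17.98
tool_pos: [511.7, -17.2, 230.1]
tcp_rot: [-3.141, -0.001, 0.169]
contact_force: [0.4, -0.2, -1.8]
grip_width: 35.7
finger_force: 30.0
time: 18.23
tool_pos: [509.3, 1.6, 230.3]
tcp_rot: [3.141, -0.001, 0.174]
contact_force: [0.9, -0.6, -2.1]
grip_width: 35.5
finger_force: 30.0
vise -61.7 1.2 230.2 q deg -0.4
4859.5 (238.30544980622147, 131.97451726858043) (210, 81, 56, 103) 11.8 61.3 [np.float64(81.7), np.float64(41.4)]
4831.5 (319.4491358791266, 130.69885128841975) (293, 80, 52, 102) 12.7 3.1 [np.float64(22.0), np.float64(-15.2)]
4794.0 (400.6704561257127, 129.52676957307744) (375, 79, 53, 102) 13.7 -55.1 [np.float64(-36.7), np.float64(-74.8)]
2959.0 (401.5802072772333, 396.0661259434493) (158, 387, 409, 16) -208.2 -68.3 [np.float64(143.6), np.float64(-214.4)]
488.5 (413.8747867621972, 342.21392016376666) (405, 307, 17, 70) -156.0 -75.4 [np.float64(-68.0), np.float64(-82.2)]
468.0 (229.23254985754986, 342.1577635327635) (222, 307, 18, 70) -156.1 77.9 [np.float64(83.9), np.float64(68.9)]
```

View pics/b1.png

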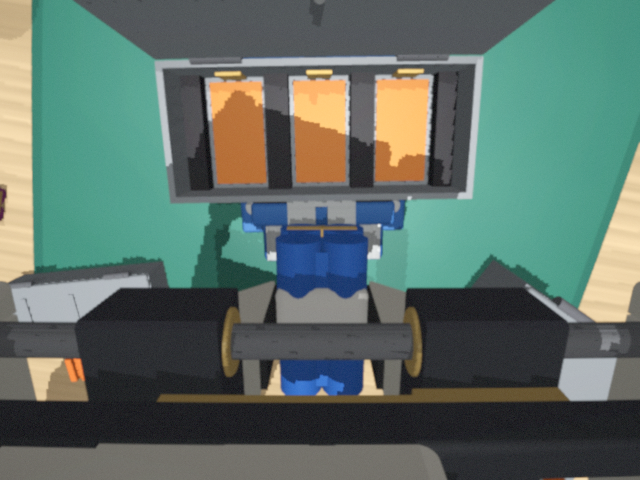

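The bays show clearly (centres (238,132), (319,131), (401,130)). The pack is held straight. Going into the middle bay.

```bash
python3 -m creep '[{"hand":0,"tx":0.0372,"ty":-0.001,"tz":0,"spin":0},{"hand":0,"tx":0.0372,"ty":-0.001,"tz":0,"spin":0},{"hand":0,"tx":0,"ty":0,"tz":0,"spin":0},{"hand":0,"tx":0,"ty":0,"tz":0.03,"spin":0},{"hand":0,"tx":0,"ty":0,"tz":0.03,"spin":0}]'; python3 -m creep '[{"hand":0,"tx":0,"ty":0,"tz":0.02,"spin":0},{"hand":0,"tx":0,"ty":0,"tz":0.014,"spin":0},{"hand":0,"tx":0,"ty":0,"tz":0.0,"spin":0}]'; python3 -c "
from h import *
q()"; python3 -m creep '[{"hand":0,"tx":0,"ty":0,"tz":0.012,"spin":0},{"hand":0,"tx":0,"ty":0,"tz":0.006,"spin":0},{"hand":0,"tx":0,"ty":0,"tz":0.004,"spin":0},{"hand":0,"tx":0,"ty":0,"tz":0,"spin":0}]'; python3 -c "
from h import *
q()"
```

```text
time: 18.9
tool_pos: [581.8, 13.9, 169.2]
tcp_rot: [3.141, 0.0, 0.172]
contact_force: [-0.2, -0.3, -2.9]
grip_width: 35.6
finger_force: 30.0
time: 19.27
tool_pos: [581.4, 14.8, 135.2]
tcp_rot: [-3.141, 0.002, 0.173]
contact_force: [0.6, -0.1, -1.2]
grip_width: 35.6
finger_force: 30.0
vise 11.5 2.9 135.2 q deg -2.0
time: 19.77
tool_pos: [582.1, 15.7, 114.0]
tcp_rot: [3.141, -0.0, 0.175]
contact_force: [-0.6, -0.3, -1.5]
grip_width: 35.6
finger_force: 30.0
vise 12.4 3.7 114.0 q deg -3.3
```

```bash
python3 -m creep '[{"hand":0.5,"tx":0,"ty":0,"tz":0,"spin":0},{"hand":0.5,"tx":0,"ty":0,"tz":0,"spin":0},{"hand":0.5,"tx":0,"ty":0,"tz":0,"spin":0},{"hand":0.5,"tx":0,"ty":0,"tz":-0.03,"spin":0},{"hand":0.5,"tx":0,"ty":0,"tz":-0.06,"spin":0}]'; python3 -m creep '[{"hand":1,"tx":0,"ty":0,"tz":-0.04,"spin":0},{"hand":1,"tx":-0.01,"ty":-0.06,"tz":-0.01,"spin":0},{"hand":1,"tx":-0.01,"ty":-0.06,"tz":0,"spin":0},{"hand":1,"tx":0,"ty":0,"tz":0,"spin":0}]'; python3 -c "
from h import *
t=cams.capture('top'); e=blobs(mask(t,*PURP,(180,250,260,310)),20)[:2]
P=[at(t,b[1:3],33) for b in e]; C=(P[0]+P[1])/2; d=P[0]-P[1]; yaw=np.arctan(d[1]/d[0]); print(C.round(1),round(yaw,3))
u=np.array([np.cos(yaw),np.sin(yaw),0])
go(*(C-75*u)[:2],240,yaw)
for b in blobs(mask(t,(5,120,60),(22,255,255),(290,190,385,270)),15): print(b[0],b[1:3])
"
```

```text
time: 20.4
tool_pos: [580.7, 15.7, 202.7]
tcp_rot: [-3.14, 0.006, 0.174]
contact_force: [1.0, -0.7, -0.3]
grip_width: 46.2
finger_force: 0.0
time: 20.9
tool_pos: [540.1, 133.8, 254.7]
tcp_rot: [-3.141, -0.001, 0.18]
contact_force: [0.2, -0.2, 0.7]
grip_width: 81.6
finger_force: 0.0Traceback (most recent call last):
  File "<string>", line 4, in <module>
    P=[at(t,b[1:3],33) for b in e]; C=(P[0]+P[1])/2; d=P[0]-P[1]; yaw=np.arctan(d[1]/d[0]); print(C.round(1),round(yaw,3))
                                            ~^^^
IndexError: list index out of range
```

```bash
python3 -m creep '[{"hand":1,"tx":0,"ty":0,"tz":0,"spin":-10.6},{"hand":1,"tx":0,"ty":0,"tz":0,"spin":-10.6},{"hand":1,"tx":0,"ty":0,"tz":0,"spin":-10.6},{"hand":1,"tx":0,"ty":0,"tz":0,"spin":-10.6},{"hand":1,"tx":0,"ty":0,"tz":0,"spin":-10.6}]'; python3 -m creep '[{"hand":1,"tx":0,"ty":0,"tz":0,"spin":-10.6},{"hand":1,"tx":0,"ty":0,"tz":0,"spin":-7},{"hand":1,"tx":0,"ty":0,"tz":0,"spin":0}]'; python3 -c "
from h import *
go(457,267.5,240,1.411)
"
```

```text
time: 21.58
tool_pos: [542.2, 128.8, 253.8]
tcp_rot: [3.141, 0.0, 1.104]
contact_force: [-0.6, -0.0, 0.2]
grip_width: 91.8
finger_force: 0.0
time: 21.95
tool_pos: [542.0, 129.0, 253.8]
tcp_rot: [-3.142, 0.0, 1.404]
contact_force: [1.0, 0.6, -0.0]
grip_width: 91.9
finger_force: 0.0
at [542.  129.  253.8] 1.404 spin deg -0.4 shift mm [ 123.2 -106.    13.8]
```

```bash
python3 -m creep '[{"hand":1,"tx":0.041,"ty":-0.035,"tz":0.004,"spin":0},{"hand":1,"tx":0.041,"ty":-0.035,"tz":0.005,"spin":0},{"hand":1,"tx":0.041,"ty":-0.036,"tz":0.005,"spin":0},{"hand":1,"tx":0,"ty":0,"tz":0,"spin":0}]'; python3 -c "
from h import *
c,C,y=pack(*PURP); go(*C[:2],31,y)
t=cams.capture('top')
for b in blobs(mask(t,(5,120,60),(22,255,255),(290,190,385,270)),15): print(b[0],b[1:3])
cv2.imwrite('pics/p2.png',np.hstack([cv2.resize(c['color'],(400,300)),t['color'][120:420,170:570]])[:,:,::-1])
"
```

```text
time: 22.45
tool_pos: [455.4, 271.0, 239.7]
tcp_rot: [-3.141, 0.0, 1.408]
contact_force: [-0.3, -0.9, -0.3]
grip_width: 91.4
finger_force: 0.0
891.0 324 108
812.0 324 164
[469.  339.2  33. ] 1.408
at [456.7 269.6 239.9] 1.407 spin deg -0.1 shift mm [ 70.7   0.9 208.9]
323.0 (314.6630546955624, 233.74045407636737)
318.0 (357.9004192872117, 225.94863731656181)
```

View pics/p2.png

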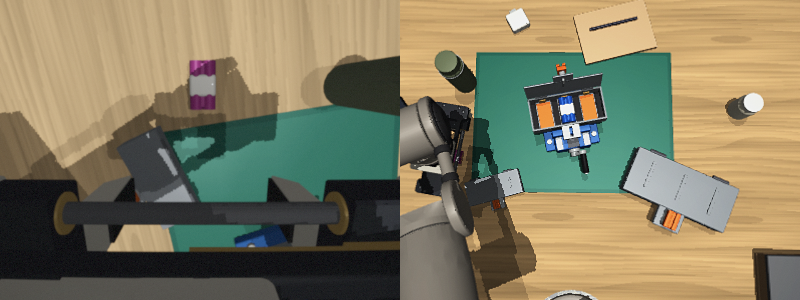

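The blue pack lies in the middle bay, and the purple pack is below the wrist camera at (202,85) in the half-size view. (I'm at the limit of viewed pictures, so from here I'll work by numbers only.)

```bash
python3 -m creep '[{"hand":1,"tx":0.036,"ty":0.0005,"tz":0.0,"spin":0},{"hand":1,"tx":0.0355,"ty":0.0005,"tz":0.03,"spin":0},{"hand":1,"tx":0,"ty":0,"tz":0.06,"spin":0},{"hand":0.8,"tx":0,"ty":0,"tz":0.06,"spin":0},{"hand":0.8,"tx":0,"ty":0,"tz":0.04,"spin":0}]'; python3 -m creep '[{"hand":0.8,"tx":0,"ty":0,"tz":0.019,"spin":0},{"hand":0,"tx":0,"ty":0,"tz":0,"spin":0},{"hand":0,"tx":0,"ty":0,"tz":0,"spin":0},{"hand":0,"tx":0,"ty":0,"tz":0,"spin":0},{"hand":0,"tx":0,"ty":0,"tz":0,"spin":0}]'; python3 -m creep '[{"hand":0,"tx":0,"ty":0,"tz":0,"spin":0},{"hand":0,"tx":0,"ty":0,"tz":0,"spin":0}]'
```

```text
time: 23.18
tool_pos: [470.2, 337.2, 47.1]
tcp_rot: [-3.14, 0.002, 1.403]
contact_force: [0.4, 1.1, 0.3]
grip_width: 76.7
finger_force: 0.0
time: 23.8
tool_pos: [470.2, 339.5, 31.9]
tcp_rot: [3.14, -0.001, 1.406]
contact_force: [-3.0, 1.7, 1.3]
grip_width: 38.2
finger_force: 1.0
time: 24.05
tool_pos: [470.0, 339.5, 31.8]
tcp_rot: [3.141, -0.001, 1.407]
contact_force: [-0.6, -1.3, 6.1]
grip_width: 35.5
finger_force: 30.0
```

```bash
python3 -m creep '[{"hand":0,"tx":0,"ty":0,"tz":-0.05,"spin":0},{"hand":0,"tx":0,"ty":0,"tz":-0.06,"spin":0},{"hand":0,"tx":0,"ty":0,"tz":-0.06,"spin":10.6},{"hand":0,"tx":0,"ty":0,"tz":-0.03,"spin":10.6},{"hand":0,"tx":0,"ty":0,"tz":0,"spin":10.6}]'; python3 -m creep '[{"hand":0,"tx":0,"ty":0,"tz":0,"spin":10.6},{"hand":0,"tx":0,"ty":0,"tz":0,"spin":10.6},{"hand":0,"tx":0,"ty":0,"tz":0,"spin":10.6},{"hand":0,"tx":0,"ty":0,"tz":0,"spin":7},{"hand":0,"tx":0,"ty":0,"tz":0,"spin":0}]'; python3 -c "
from h import *
go(498,59,231,0.174)"
```

```text
time: 24.68
tool_pos: [470.6, 340.0, 234.0]
tcp_rot: [3.14, -0.005, 0.846]
contact_force: [-0.1, -0.1, -3.4]
grip_width: 35.7
finger_force: 30.0
time: 25.3
tool_pos: [469.5, 339.3, 230.5]
tcp_rot: [3.141, 0.001, 0.176]
contact_force: [-0.5, 0.7, -1.9]
grip_width: 35.9
finger_force: 30.0
at [469.5 339.3 230.5] 0.176 spin deg 0.1 shift mm [-20.4 281.   -0.5]
```

```bash
python3 -m creep '[{"hand":0,"tx":-0.004,"ty":0.056,"tz":0,"spin":0.1},{"hand":0,"tx":-0.004,"ty":0.056,"tz":0,"spin":0},{"hand":0,"tx":-0.004,"ty":0.056,"tz":0,"spin":0},{"hand":0,"tx":-0.004,"ty":0.056,"tz":0,"spin":0},{"hand":0,"tx":-0.004,"ty":0.057,"tz":0,"spin":0}]'; python3 -m creep '[{"hand":0,"tx":0,"ty":0,"tz":0,"spin":0},{"hand":0,"tx":0,"ty":0,"tz":0,"spin":0}]'; python3 -c "
from h import *
c=cams.capture('wrist'); q()
for b in blobs(mask(c,(5,120,60),(22,255,255),(0,0,640,230)),400): P=at(c,b[1:3],82); R=cv2.boundingRect(b[4]); print('bay',b[0],R,(P@X-563.7).round(1),(P@Y+89).round(1), [round(at(c,(k,b[2]),82)@Y+89,1) for k in (R[0],R[0]+R[2])])
for b in blobs(mask(c,*BLUE,(0,60,640,230)),100): P=at(c,b[1:3],116); R=cv2.boundingRect(b[4]); print('blue',b[0],R,(P@X-563.7).round(1), [round(at(c,(k,b[2]),z)@Y+89,1) for z in (106,116) for k in (R[0],R[0]+R[2])])
for b in blobs(mask(c,*PURP,(0,60,640,400)),100): P=at(c,b[1:3],200); R=cv2.boundingRect(b[4]); print('purp',b[0],R)"
```

```text
time: 25.92
tool_pos: [498.3, 57.4, 231.0]
tcp_rot: [3.141, -0.0, 0.176]
contact_force: [0.3, -1.0, -3.0]
grip_width: 36.0
finger_force: 30.0
time: 26.18
tool_pos: [498.3, 59.3, 230.9]
tcp_rot: [-3.141, 0.0, 0.173]
contact_force: [0.3, 0.4, -2.8]
grip_width: 36.1
finger_force: 30.0
vise -62.6 61.7 230.9 q deg -18.9
bay 4831.0 (295, 80, 51, 102) 11.7 61.1 [np.float64(79.4), np.float64(42.8)]
bay 4655.0 (456, 78, 56, 102) 14.0 -55.8 [np.float64(-36.3), np.float64(-76.9)]
blue 1872.0 (381, 73, 62, 36) 35.9 [np.float64(22.1), np.float64(-17.9), np.float64(23.6), np.float64(-15.0)]
blue 1643.5 (378, 150, 60, 34) -11.2 [np.float64(22.3), np.float64(-18.3), np.float64(23.7), np.float64(-15.4)]
blue 1197.0 (306, 201, 68, 29) -41.7 [np.float64(71.1), np.float64(23.8), np.float64(70.7), np.float64(25.2)]
blue 659.5 (446, 200, 32, 28) -40.3 [np.float64(-26.3), np.float64(-48.7), np.float64(-23.1), np.float64(-44.7)]
blue 119.5 (407, 206, 9, 18) -42.9 [np.float64(0.8), np.float64(-5.5), np.float64(3.0), np.float64(-3.0)]
purp 5327.5 (277, 224, 91, 72)
purp 2669.5 (280, 360, 83, 36)
```

```bash
python3 -m creep '[{"hand":0,"tx":0.0372,"ty":0.0005,"tz":0,"spin":0},{"hand":0,"tx":0.0372,"ty":0,"tz":0,"spin":0},{"hand":0,"tx":0,"ty":0,"tz":0,"spin":0},{"hand":0,"tx":0,"ty":0,"tz":0.03,"spin":0},{"hand":0,"tx":0,"ty":0,"tz":0.03,"spin":0}]'; python3 -m creep '[{"hand":0,"tx":0,"ty":0,"tz":0.018,"spin":0},{"hand":0,"tx":0,"ty":0,"tz":0.008,"spin":0},{"hand":0,"tx":0,"ty":0,"tz":0.0,"spin":0},{"hand":0,"tx":0,"ty":0,"tz":0.0,"spin":0}]'; python3 -c "
from h import *
q()"; python3 -m creep '[{"hand":0,"tx":0,"ty":0,"tz":0.008,"spin":0},{"hand":0,"tx":0,"ty":0,"tz":0,"spin":0}]'
```

```text
time: 26.85
tool_pos: [570.8, 72.7, 170.4]
tcp_rot: [3.142, 0.0, 0.175]
contact_force: [-0.1, -0.5, -1.9]
grip_width: 35.7
finger_force: 30.0
time: 27.35
tool_pos: [572.2, 71.6, 146.0]
tcp_rot: [3.141, -0.002, 0.173]
contact_force: [0.5, -0.8, -2.4]
grip_width: 35.4
finger_force: 30.0
vise 12.2 60.5 146.0 q deg -32.5
time: 27.6
tool_pos: [571.4, 71.4, 136.5]
tcp_rot: [-3.141, 0.001, 0.173]
contact_force: [0.1, 0.1, -1.9]
grip_width: 35.9
finger_force: 30.0
```

```bash
python3 -m creep '[{"hand":0,"tx":0,"ty":-0.0005,"tz":0.008,"spin":0},{"hand":0,"tx":0,"ty":0,"tz":0,"spin":0}]'; python3 -m creep '[{"hand":0,"tx":0,"ty":0,"tz":0.007,"spin":0},{"hand":0,"tx":0,"ty":0,"tz":0,"spin":0}]';  python3 -m creep '[{"hand":0,"tx":0,"ty":0,"tz":0.007,"spin":0},{"hand":0,"tx":0,"ty":0,"tz":0,"spin":0}]'
```

```text
time: 27.85
tool_pos: [571.3, 71.9, 128.2]
tcp_rot: [-3.141, 0.002, 0.173]
contact_force: [-0.0, -0.9, -2.2]
grip_width: 35.8
finger_force: 30.0
time: 28.1
tool_pos: [571.7, 71.5, 121.4]
tcp_rot: [3.141, 0.001, 0.173]
contact_force: [0.2, -2.5, -3.0]
grip_width: 35.6
finger_force: 31.9
time: 28.35
tool_pos: [572.1, 71.2, 114.6]
tcp_rot: [3.141, -0.0, 0.172]
contact_force: [2.7, -4.1, -4.9]
grip_width: 35.5
finger_force: 34.8
```

```bash
python3 -m creep '[{"hand":0.42,"tx":0,"ty":0.0015,"tz":0,"spin":0},{"hand":0.42,"tx":0,"ty":0,"tz":0,"spin":0},{"hand":0.42,"tx":0,"ty":0,"tz":0,"spin":0}]'; python3 -m creep '[{"hand":0.42,"tx":0,"ty":0,"tz":-0.01,"spin":0},{"hand":0.42,"tx":0,"ty":0,"tz":-0.01,"spin":0},{"hand":0.42,"tx":0,"ty":0,"tz":-0.03,"spin":0}]'; python3 -m creep '[{"hand":0.42,"tx":0,"ty":0,"tz":-0.06,"spin":0},{"hand":0.5,"tx":-0.06,"ty":0.02,"tz":-0.04,"spin":0},{"hand":0.5,"tx":-0.04,"ty":0.02,"tz":0,"spin":0},{"hand":0.5,"tx":0,"ty":0,"tz":0,"spin":0},{"hand":0.5,"tx":0,"ty":0,"tz":0,"spin":0}]'
cat > chk.py <<'E'
from h import *
c=cams.capture('wrist'); q()
for n,col in (("orange",((5,120,60),(22,255,255))),("blue",BLUE),("purp",PURP)):
    for b in blobs(mask(c,*col,(0,0,640,230)),150):
        P=at(c,b[1:3],82 if n=="orange" else 116); R=cv2.boundingRect(b[4]); print(n,b[0],R,(P@X-563.7).round(1),(P@Y+89).round(1))
E
python3 chk.py
```

```text
time: 28.72
tool_pos: [572.2, 69.9, 114.9]
tcp_rot: [3.141, -0.0, 0.173]
contact_force: [1.9, -4.7, -2.8]
grip_width: 38.4
finger_force: 2.6
time: 29.1
tool_pos: [571.0, 71.1, 165.0]
tcp_rot: [-3.14, 0.003, 0.173]
contact_force: [0.2, 0.1, -0.7]
grip_width: 38.0
finger_force: 0.0
time: 29.72
tool_pos: [490.0, 19.2, 259.2]
tcp_rot: [-3.141, -0.002, 0.173]
contact_force: [0.4, -0.4, 0.7]
grip_width: 45.5
finger_force: 0.0
vise -77.6 23.2 258.8 q deg -6.4
orange 4137.5 (397, 62, 50, 95) 13.8 -55.0
blue 1539.5 (267, 174, 63, 56) -46.9 42.9
blue 1467.0 (324, 56, 53, 33) 36.0 3.0
blue 1285.0 (324, 127, 51, 30) -10.9 2.8
blue 941.5 (382, 171, 39, 37) -42.7 -37.2
purp 1525.5 (241, 55, 55, 35) 35.9 58.6
purp 1372.5 (245, 126, 52, 31) -11.0 58.4
```

Both packs lie level in their bays (bay1 and bay2). Back to the stud to shut the lid.

```bash
python3 -m creep '[{"hand":0.5,"tx":0,"ty":0.01,"tz":-0.04,"spin":0},{"hand":0.5,"tx":0.06,"ty":0.01,"tz":0,"spin":0},{"hand":0.5,"tx":0.06,"ty":0,"tz":0,"spin":0},{"hand":0.5,"tx":0.058,"ty":0,"tz":0,"spin":0},{"hand":0.5,"tx":0,"ty":0,"tz":0,"spin":0}]'; python3 -c "
from h import *
q(); t=cams.capture('top')
for b in blobs(mask(t,(5,120,60),(22,255,255),(310,170,360,200)),8): print(b[:3],at(t,b[1:3],230)@X-563.7,at(t,b[1:3],230)@Y+89)
go(*(X*(563.7+99.9)+Y*(2.8-89))[:2],221.4,0.174)"
```

```text
time: 30.4
tool_pos: [671.4, 31.2, 293.0]
tcp_rot: [-3.14, 0.005, 0.175]
contact_force: [-0.7, 1.0, -0.3]
grip_width: 46.2
finger_force: 0.0
vise 103.0 3.5 293.0 q deg -0.8
(45.5, 330.5934065934066, 187.89743589743588) 89.47884474797615 6.090927834866648
at [669.5  30.8 294.6] 0.174 spin deg 0.0 shift mm [-1.2  0.6 73.2]
```

```bash
python3 -m creep '[{"hand":0.5,"tx":-0.002,"ty":0.0005,"tz":0.03,"spin":0},{"hand":0.5,"tx":0,"ty":0,"tz":0.03,"spin":0},{"hand":0.5,"tx":0,"ty":0,"tz":0.013,"spin":0},{"hand":0.5,"tx":0,"ty":0,"tz":0,"spin":0}]'; python3 -m creep '[{"hand":0,"tx":0,"ty":0,"tz":0,"spin":0},{"hand":0,"tx":0,"ty":0,"tz":0,"spin":0},{"hand":0,"tx":0,"ty":0,"tz":0,"spin":0},{"hand":0,"tx":0,"ty":0,"tz":0,"spin":0},{"hand":0,"tx":0,"ty":0,"tz":0,"spin":0}]'; python3 -c "
from h import *
q()"
```

```text
time: 30.95
tool_pos: [665.8, 28.9, 225.6]
tcp_rot: [-3.141, 0.001, 0.173]
contact_force: [-1.2, 0.3, 0.1]
grip_width: 46.3
finger_force: 0.0
time: 31.58
tool_pos: [666.7, 30.4, 226.5]
tcp_rot: [-3.14, -0.002, 0.174]
contact_force: [-1.0, 5.4, 2.6]
grip_width: 22.0
finger_force: 30.0
vise 98.2 3.5 226.5 q deg -1.2
```

```bash
python3 -m creep '[{"hand":0.4,"tx":0,"ty":0,"tz":0,"spin":0},{"hand":0.4,"tx":0,"ty":0,"tz":0,"spin":0},{"hand":0.4,"tx":0.001,"ty":0,"tz":0.006,"spin":0},{"hand":0.4,"tx":0,"ty":0,"tz":0,"spin":0},{"hand":0.4,"tx":0,"ty":0,"tz":0,"spin":0}]'; python3 -m creep '[{"hand":0,"tx":0,"ty":0,"tz":0,"spin":0},{"hand":0,"tx":0,"ty":0,"tz":0,"spin":0},{"hand":0,"tx":0,"ty":0,"tz":0,"spin":0},{"hand":0,"tx":0,"ty":0,"tz":0,"spin":0}]'; python3 -c "
from h import *
q()"
```

```text
time: 32.2
tool_pos: [667.4, 28.9, 219.2]
tcp_rot: [3.142, 0.0, 0.173]
contact_force: [-0.5, 0.4, 0.6]
grip_width: 36.8
finger_force: 0.0
time: 32.7
tool_pos: [667.3, 30.5, 219.5]
tcp_rot: [-3.14, -0.0, 0.174]
contact_force: [-0.2, 5.1, 0.4]
grip_width: 21.8
finger_force: 30.0
vise 98.8 3.5 219.5 q deg -1.2
```

```bash
python3 -m creep '[{"hand":0,"tx":-0.0223,"ty":0,"tz":-0.0071,"spin":0},{"hand":0,"tx":-0.0233,"ty":0,"tz":-0.0022,"spin":0},{"hand":0,"tx":-0.0232,"ty":0,"tz":0.003,"spin":0},{"hand":0,"tx":0,"ty":0,"tz":0,"spin":0}]'; python3 -m creep '[{"hand":0,"tx":-0.0222,"ty":0,"tz":0.0079,"spin":0},{"hand":0,"tx":-0.0197,"ty":0,"tz":0.0125,"spin":0},{"hand":0,"tx":-0.0166,"ty":0,"tz":0.0165,"spin":0},{"hand":0,"tx":0,"ty":0,"tz":0,"spin":0}]';  python3 -m creep '[{"hand":0,"tx":-0.007,"ty":0,"tz":0.0095,"spin":0},{"hand":0,"tx":-0.0057,"ty":0,"tz":0.0104,"spin":0},{"hand":0,"tx":-0.0045,"ty":0,"tz":0.0107,"spin":0},{"hand":0,"tx":0,"ty":0,"tz":0,"spin":0}]'; python3 -c "
from h import *
q()"
```

```text
time: 33.2
tool_pos: [598.5, 17.6, 225.1]
tcp_rot: [-3.14, 0.002, 0.173]
contact_force: [-1.2, 3.3, -5.6]
grip_width: 21.9
finger_force: 30.0
time: 33.7
tool_pos: [542.2, 7.3, 188.7]
tcp_rot: [-3.141, 0.0, 0.172]
contact_force: [0.4, 3.3, -3.8]
grip_width: 21.8
finger_force: 30.0
time: 34.2
tool_pos: [525.7, 4.3, 158.1]
tcp_rot: [-3.141, -0.001, 0.173]
contact_force: [2.2, 3.4, -1.5]
grip_width: 21.9
finger_force: 30.0
vise -45.2 2.2 158.1 q deg -1.2
```

```bash
python3 -m creep '[{"hand":0,"tx":-0.0025,"ty":0,"tz":0.006,"spin":0},{"hand":0,"tx":-0.001,"ty":0,"tz":0.0055,"spin":0},{"hand":0,"tx":0,"ty":0,"tz":0,"spin":0},{"hand":0,"tx":0,"ty":0,"tz":0,"spin":0}]'; python3 -c "
from h import *
q()"
```

```text
time: 34.7
tool_pos: [523.4, 3.9, 147.9]
tcp_rot: [3.141, -0.004, 0.173]
contact_force: [2.8, 6.1, 5.4]
grip_width: 21.7
finger_force: 30.0
vise -47.5 2.2 147.9 q deg -1.3
```

```bash
python3 -m creep '[{"hand":0.4,"tx":0,"ty":0,"tz":0,"spin":0},{"hand":0.4,"tx":0,"ty":0,"tz":0,"spin":0},{"hand":0.4,"tx":0.001,"ty":0,"tz":-0.0105,"spin":0},{"hand":0.4,"tx":0,"ty":0,"tz":0,"spin":0},{"hand":0.4,"tx":0,"ty":0,"tz":0,"spin":0}]'; python3 -c "
from h import *
q()
t=cams.capture('top');s=cams.capture('scene')
for c,r in((t,(310,235,375,270)),(s,(280,205,330,250))):
  for b in blobs(mask(c,(5,150,90),(18,255,255),r),8): print(b[:3])
"
```

```text
time: 35.33
tool_pos: [522.6, 3.6, 157.3]
tcp_rot: [3.141, -0.0, 0.173]
contact_force: [-1.1, -0.0, -0.6]
grip_width: 36.8
finger_force: 0.0
vise -48.4 2.1 157.3 q deg -1.1
```

```bash
python3 -m creep '[{"hand":0,"tx":0.002,"ty":0,"tz":-0.0005,"spin":0},{"hand":0,"tx":0,"ty":0,"tz":0,"spin":0},{"hand":0,"tx":0,"ty":0,"tz":0,"spin":0},{"hand":0,"tx":0,"ty":0,"tz":0,"spin":0},{"hand":0,"tx":0,"ty":0,"tz":0,"spin":0}]'; python3 -m creep '[{"hand":0,"tx":0,"ty":0,"tz":0.004,"spin":0},{"hand":0,"tx":0,"ty":0,"tz":0,"spin":0}]';  python3 -m creep '[{"hand":0,"tx":0,"ty":0,"tz":0.003,"spin":0},{"hand":0,"tx":0,"ty":0,"tz":0.002,"spin":0},{"hand":0,"tx":0,"ty":0,"tz":0,"spin":0},{"hand":0,"tx":0,"ty":0,"tz":0,"spin":0}]'; python3 -c "
from h import *
q()"
```

```text
time: 36.05
tool_pos: [524.7, 4.2, 157.7]
tcp_rot: [-3.142, -0.0, 0.173]
contact_force: [2.3, 1.4, -1.0]
grip_width: 21.7
finger_force: 30.0
time: 36.3
tool_pos: [524.7, 4.2, 153.8]
tcp_rot: [-3.142, -0.0, 0.173]
contact_force: [-0.6, 2.7, 4.5]
grip_width: 21.8
finger_force: 30.0
time: 36.8
tool_pos: [524.7, 4.2, 149.4]
tcp_rot: [3.142, -0.001, 0.173]
contact_force: [-0.5, 2.2, 6.8]
grip_width: 21.8
finger_force: 30.0
vise -46.2 2.3 149.4 q deg -1.3
```

```bash
python3 -m creep '[{"hand":0,"tx":0,"ty":0,"tz":0.0025,"spin":0},{"hand":0,"tx":0,"ty":0,"tz":0,"spin":0},{"hand":0,"tx":0,"ty":0,"tz":0,"spin":0}]'; python3 -m creep '[{"hand":0,"tx":0,"ty":0,"tz":0,"spin":10},{"hand":0,"tx":0,"ty":0,"tz":0,"spin":0}]'
```

```text
time: 37.17
tool_pos: [524.7, 4.4, 148.6]
tcp_rot: [3.141, -0.002, 0.173]
contact_force: [-6.4, 3.5, 20.8]
grip_width: 21.4
finger_force: 30.0
time: 37.42
tool_pos: [524.7, 4.1, 148.7]
tcp_rot: [3.141, -0.002, -0.004]
contact_force: [-5.4, 2.5, 20.7]
grip_width: 22.2
finger_force: 30.0
```

```bash
python3 -m creep '[{"hand":0,"tx":0,"ty":0,"tz":0,"spin":10},{"hand":0,"tx":0,"ty":0,"tz":0,"spin":10},{"hand":0,"tx":0,"ty":0,"tz":0,"spin":10},{"hand":0,"tx":0,"ty":0,"tz":0,"spin":10},{"hand":0,"tx":0,"ty":0,"tz":0,"spin":0}]'; python3 -c "
from h import *
o=get_obs(); print(o['moment'],o['joint_positions'].round(2))"; python3 -m creep '[{"hand":0,"tx":0,"ty":0,"tz":0,"spin":10},{"hand":0,"tx":0,"ty":0,"tz":0,"spin":10},{"hand":0,"tx":0,"ty":0,"tz":0,"spin":10},{"hand":0,"tx":0,"ty":0,"tz":0,"spin":10},{"hand":0,"tx":0,"ty":0,"tz":0,"spin":1}]';  python3 -c "
from h import *
o=get_obs(); print(o['moment'],o['joint_positions'].round(2))"
```

```text
time: 38.05
tool_pos: [524.4, 3.2, 148.6]
tcp_rot: [3.141, -0.002, -0.702]
contact_force: [-9.0, -1.7, 20.7]
grip_width: 22.1
finger_force: 30.0
[-0.11530562  1.54913826 -0.02318142] [-0.14  0.43  1.66 -0.    1.05  2.13]
time: 38.67
tool_pos: [523.6, 3.0, 148.5]
tcp_rot: [3.14, -0.002, -1.416]
contact_force: [-10.9, -2.7, 23.5]
grip_width: 21.9
finger_force: 30.0
[-0.28453149  1.92896386  0.49946122] [-0.14  0.43  1.66 -0.    1.05  2.85]
```

```bash
python3 -m creep '[{"hand":0,"tx":0,"ty":0,"tz":-0.006,"spin":0},{"hand":0,"tx":0,"ty":0,"tz":0,"spin":0},{"hand":0.4,"tx":0,"ty":0,"tz":0,"spin":0},{"hand":0.4,"tx":0,"ty":0,"tz":0,"spin":0},{"hand":0.4,"tx":0,"ty":0,"tz":0,"spin":0}]'; python3 -m creep '[{"hand":0.4,"tx":0,"ty":0,"tz":-0.03,"spin":0},{"hand":0.4,"tx":0,"ty":0,"tz":-0.06,"spin":-10.6},{"hand":0.4,"tx":0,"ty":0,"tz":-0.02,"spin":-10.6},{"hand":0.4,"tx":0,"ty":0,"tz":0,"spin":-10.6},{"hand":0.4,"tx":0,"ty":0,"tz":0,"spin":-10.6}]'; python3 -m creep '[{"hand":0.4,"tx":0,"ty":0,"tz":0,"spin":-10.6},{"hand":0.4,"tx":0,"ty":0,"tz":0,"spin":-10.6},{"hand":0.4,"tx":0,"ty":0,"tz":0,"spin":-10.6},{"hand":0.4,"tx":0,"ty":0,"tz":0,"spin":-10.6},{"hand":0.4,"tx":-0.06,"ty":0,"tz":0,"spin":-6}]'; python3 -m creep '[{"hand":0.4,"tx":-0.03,"ty":0,"tz":0,"spin":0},{"hand":0.4,"tx":0,"ty":0,"tz":0,"spin":0},{"hand":0.4,"tx":0,"ty":0,"tz":0,"spin":0}]'
cat > e.py <<'E'
from h import *
c=cams.capture('wrist'); q()
for b in blobs(mask(c,(5,150,80),(18,255,255),(180,0,460,200)),80): P=at(c,b[1:3],155); print(b[:3],b[3],cv2.boundingRect(b[4]),(P@X-563.7).round(1),(P@Y+89).round(1))
g=cv2.cvtColor(c["color"],cv2.COLOR_RGB2GRAY)
print([g[r,320-90:320-90+180:3].tolist() for r in (60,)])
for n,col in(("blue",BLUE),("purp",PURP)):
    for b in blobs(mask(c,*col,(0,0,640,100)),100): print(n,b[:3])
E
python3 e.py
```

```text
time: 39.3
tool_pos: [524.6, 4.1, 152.0]
tcp_rot: [3.141, -0.0, -1.416]
contact_force: [0.2, 0.4, -0.8]
grip_width: 36.4
finger_force: 0.0
time: 39.92
tool_pos: [524.7, 4.1, 262.5]
tcp_rot: [-3.141, -0.001, -0.669]
contact_force: [0.5, 0.0, -0.4]
grip_width: 36.5
finger_force: 0.0
time: 40.55
tool_pos: [466.2, -0.1, 260.7]
tcp_rot: [-3.141, 0.001, 0.174]
contact_force: [-0.2, 0.6, 0.2]
grip_width: 36.8
finger_force: 0.0
time: 40.92
tool_pos: [436.0, -4.9, 262.5]
tcp_rot: [3.141, -0.001, 0.169]
contact_force: [0.1, -0.1, -0.4]
grip_width: 36.9
finger_force: 0.0
vise -135.0 8.7 262.3 q deg -2.4
(227.0, 327.69603524229075, 108.4309838472834) ((330.0, 109.0), (36.0, 46.0), 90.0) (307, 91, 47, 37) -47.9 3.7
[[185, 184, 183, 184, 185, 185, 184, 185, 185, 184, 185, 185, 185, 185, 183, 185, 185, 186, 184, 184, 186, 183, 184, 185, 186, 184, 186, 185, 185, 183, 185, 185, 184, 185, 186, 184, 185, 185, 185, 184, 184, 184, 185, 186, 185, 183, 183, 185, 183, 185, 186, 184, 186, 184, 185, 184, 185, 186, 183, 185]]
blue (262.5, 388.44190476190477, 95.64190476190477)
blue (180.5, 269.2733148661126, 96.82271468144044)
```

Run:
```python
from h import *
c=cams.capture('wrist')
for lo in((3,110,50),(3,90,30)):
  m=mask(c,lo,(22,255,255),(280,70,380,150))
  for b in blobs(m,40): print(b[:3],np.round(b[3][1],1),round(b[3][2],1),cv2.boundingRect(b[4]))
print('\n'.join(''.join('#' if v else '.' for v in r) for r in m[84:134:2,298:362]))
g=cv2.cvtColor(c["color"],cv2.COLOR_RGB2GRAY)
for k in(290,365,260,390): print(k,g[60:130:1,k].tolist())
t=cams.capture("top")
for b in blobs(mask(t,*PURP,(180,150,420,310)),8)+blobs(mask(t,(0,0,90),(180,50,255),(290,190,385,262)),300): print(b[:3],cv2.boxPoints(b[3]).round().tolist())
```

```text
(1689.0, 330.30264456285767, 108.0375962107756) [37.3 48.3] 88.4 (306, 89, 49, 39)
(1714.5, 330.4791484397784, 107.9490619228152) [37.4 48.3] 88.2 (306, 89, 49, 39)
................................................................
................................................................
................................................................
..........###############################################.......
.........################################################.......
.........################################################.......
.........################################################.......
.........################################################.......
........#################################################.......
.........################################################.......
.........################################################.......
.........################################################.......
.........################################################.......
..........###############################################.......
.........################
[... 1574 characters left out ...]
53, 54, 55, 57, 55, 55, 57, 57, 56, 53, 59, 53, 53, 52, 56, 74, 99, 108, 112, 118, 126, 145, 146, 149, 151, 151, 149, 147, 146, 146]
390 [184, 184, 184, 186, 184, 186, 185, 186, 186, 184, 187, 186, 185, 186, 188, 186, 186, 188, 186, 177, 161, 137, 120, 100, 76, 66, 67, 48, 48, 43, 43, 48, 47, 69, 97, 121, 136, 145, 148, 149, 149, 151, 152, 152, 153, 154, 157, 158, 157, 157, 159, 161, 158, 151, 135, 110, 86, 110, 186, 231, 244, 245, 245, 242, 235, 222, 198, 163, 144, 145]
(2186.0, 336.5179170478804, 228.10933211344923) [[297.0, 218.0], [371.0, 205.0], [379.0, 250.0], [305.0, 264.0]]
(943.5, 348.9047871400812, 252.31001589825118) [[322.0, 239.0], [379.0, 239.0], [379.0, 261.0], [322.0, 261.0]]
```

The stud lies crosswise (48 px long, about 90°) and the lid reads flat. I'll give it a gentle tug to confirm the catch.

```bash
python3 -c "
from h import *
go(*(X*(563.7-46.2)+Y*(2.3-89))[:2],156,0.174)"; python3 -m creep '[{"hand":0.6,"tx":0.044,"ty":0.003,"tz":0,"spin":0},{"hand":0.6,"tx":0.044,"ty":0.003,"tz":0.01,"spin":0},{"hand":0.6,"tx":0,"ty":0,"tz":0.05,"spin":0},{"hand":0.6,"tx":0,"ty":0,"tz":0.046,"spin":0},{"hand":0.6,"tx":0,"ty":0,"tz":0,"spin":0}]'; python3 -m creep '[{"hand":0,"tx":0,"ty":0,"tz":0,"spin":0},{"hand":0,"tx":0,"ty":0,"tz":0,"spin":0},{"hand":0,"tx":0,"ty":0,"tz":0,"spin":0},{"hand":0,"tx":0,"ty":0,"tz":0,"spin":0}]'; python3 -m creep '[{"hand":0,"tx":0,"ty":0,"tz":-0.003,"spin":0},{"hand":0,"tx":0,"ty":0,"tz":0,"spin":0},{"hand":0,"tx":0,"ty":0,"tz":0,"spin":0}]'
```

```text
at [435.9  -4.8 262.1] 0.169 spin deg -0.3 shift mm [ 89.    6.5 106.1]
time: 41.7
tool_pos: [521.1, 4.4, 153.0]
tcp_rot: [-3.139, 0.008, 0.169]
contact_force: [0.2, 0.1, 0.9]
grip_width: 55.1
finger_force: 0.0
time: 42.2
tool_pos: [523.6, 4.3, 157.6]
tcp_rot: [3.141, -0.003, 0.169]
contact_force: [0.0, 1.9, 5.5]
grip_width: 29.8
finger_force: 30.0
time: 42.58
tool_pos: [523.4, 4.2, 158.2]
tcp_rot: [-3.141, -0.001, 0.169]
contact_force: [5.5, 2.0, -10.7]
grip_width: 29.8
finger_force: 30.0
```

Only 0.6 mm of give against a 16 N change in force, so the stud is locked. Releasing and moving clear.

```bash
python3 -m creep '[{"hand":0,"tx":0,"ty":0,"tz":0.002,"spin":0},{"hand":0.6,"tx":0,"ty":0,"tz":0,"spin":0},{"hand":0.6,"tx":0,"ty":0,"tz":0,"spin":0},{"hand":0.6,"tx":0,"ty":0,"tz":0,"spin":0},{"hand":0.6,"tx":0,"ty":0,"tz":-0.04,"spin":0}]'; python3 -m creep '[{"hand":0.6,"tx":0,"ty":0,"tz":-0.06,"spin":0},{"hand":0.6,"tx":-0.05,"ty":0,"tz":-0.02,"spin":0},{"hand":0.6,"tx":-0.04,"ty":0,"tz":0,"spin":0},{"hand":0.6,"tx":0,"ty":0,"tz":0,"spin":0},{"hand":0.6,"tx":0,"ty":0,"tz":0,"spin":0}]'
python3 - <<'E'
from h import *
c=cams.capture('wrist')
b=blobs(mask(c,(3,110,50),(22,255,255),(260,60,400,160)),40)[0]; print(b[:3],np.round(b[3][1],1),round(b[3][2],1))
import plant; print(plant.close_job())
E
```

```text
time: 43.2
tool_pos: [520.9, 4.1, 195.1]
tcp_rot: [-3.14, 0.007, 0.169]
contact_force: [1.4, -0.2, 0.2]
grip_width: 54.7
finger_force: 0.0
time: 43.82
tool_pos: [434.8, -11.2, 277.4]
tcp_rot: [3.141, -0.001, 0.169]
contact_force: [0.0, 0.4, 0.8]
grip_width: 55.5
finger_force: 0.0
(1515.5, 320.55647201143734, 105.83569778950842) [36. 45.] 90.0
the job is handed in; nothing more can be done
None
```

The job is handed in (no verdict was returned): the box is clamped in the vise, the blue and purple packs (no green one was on the desk) are in bays of their own, and the lid is shut with the stud locked and holding against a light tug; I viewed 15 pictures, one over the limit of 14.

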